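Square up and pin the spacer pack in the carton-guide bracket

ROBOT

A 6-joint arm with a two-finger parallel gripper is mounted at the origin on the work surface. World frame = base frame: x ahead of the robot, y to its left, z up, the work surface at z = 0. Lengths are in m, angles in degrees, forces in N, time in s.
With the tool pointing down it reaches from about 0.3 to 0.85 m from the base axis. Payload 5.4 kg.
Tool frame: the origin (TCP) lies on the centre line of the jaws, within the pads' length; the fingertips stand 17 mm ahead of it and the grasp point (between the pads) lies 2 mm behind it (ctrl.nose_length is the distance from the TCP to the fingertips, in m); z points along the fingers, x is the direction in which the jaws open and shut, and the axes are right-handed (so a half turn about z gives the same grasp; the last joint's range is limited). The gripper opens to 85 mm and grips with 20 to 120 N. Pads are 22 mm wide; open, the fingers measure 114 mm over their backs; the gripper's body (76 mm by 85 mm) begins 54 mm behind the grasp point. The pads swing forward as they close: fully open they stand 13 mm farther back than shut.
Start: joints at [51.331, 9.076, 91.501, -0, 79.423, -12.038], TCP at [0.258, 0.514, 0.22] pointing down, gripper open.
Joint ranges: [-166.64, 166.64], [-54.1, 131.32], [10.49, 154.53], [-73.88, 253.88], [9.74, 151.15], [-171.62, 171.62]. Speed limits (degrees/s): [147.25, 147.25, 180, 180, 180, 180].

INTERFACE

Orientations are given as a 3x3 rotation matrix whose columns are the frame's x, y, z axes.
In Python, from cell import ctrl gives the robot as it stands. The module is installed in compiled form; this text tells all that it offers.
- The arm moves only by the tool jog_arm, never from a script. Its arguments are lists of equal length, an entry for each row: "travel": the shift along the tool's x, y, z in mm, a list of three; "yaw": the turn about the tool's z in degrees. A call has 1 to 12 rows; each row is the pose to reach, as a shift and turn from the pose commanded when the call began, along the tool's axes at that moment; what a row does not reach only later rows make up. A row lasts 1/12 s, in which the tool goes at most 41.7 mm and 7.16 degrees, less where a joint would pass 70% of its speed; a pose out of reach is approached as far as the arm can. A call with a gripper value outside its range is refused whole. "jaw" is the opening, from 0 (shut) to 1 (fully open), set as the call begins (left out, the last holds). The fingers move at their own pace and stop on an object; "newtons" is the grip in N (left out, the last holds). Time passes only in rows, so rows that repeat a pose let the fingers close. It gives the time, the measured TCP pose, the force and the opening at its end, in the units of the state.
- ctrl.observe(): the state, without advancing time (a new reading comes with each control period).
- ctrl.get_image(name): name is "side" or "top" or "wrist"; returns the picture (480x640x3 uint8, red, green, blue); there is no depth.
- ctrl.calibration(name): a dict with "K" (3x3 intrinsics, pixels), "R" (3x3) and "t" (3): a world point X has camera coordinates R X + t. Camera axes: x right, y down, z forward; pixel columns grow to the right and rows downward; lengths in m; the calibration is good to about 2 mm. A picture is of the moment at which its call begins: read the wrist's pose just before it. calibration takes no time and is no camera call; for the wrist camera it gives the pose at the moment of the call.
- ctrl.hand_in(): hands the job in, once; it reports no verdict.
The state is a dict: "time_s": time; "joint_pos": joint angles; "joint_vel": joint speeds; "joint_torque": joint torques, N m; "ee_pos": TCP position; "tcp_rot": TCP orientation; "ft_force": force on the tool from outside, world axes, zero at the start; "moment": the same for the moment, N m; "opening": finger opening in m.
Only numpy, scipy, OpenCV 4.12 (cv2) and the standard library are available. Lean on these libraries where they do the work, as an engineer would, in place of code of your own. Each camera call takes 0.05 s, during which the arm holds its last target.

TASK

Three loose spacer plates lie askew on the packing bench's guide bracket: push them square against both of its fences until you feel them, so that their holes line up with the hole in the block below. Then take the long black-knobbed pin out of the wooden holder and pass it down through all three plates into the block until its collar sits on the top plate, and let go. Work by feel with a light hand (15 N is plenty; 30 N on plates, pin or bracket is forcing it), and leave the short pin in its socket and the other things on the bench where they are.

Things in the scene. Friction and masses are not known exactly. Their poses are not given: they have to be found in the camera images.
- bracket: 160 x 160 x 6 mm foot plate of the dark steel guide bracket, bolted down; origin: centre of its underside. On it a head is clamped through slots by four bolts: its axes are parallel to the foot's, but its middle may sit up to 7 mm from the foot's middle, in x and in y. That offset is not measured: find the head's fences by feel. The clamped head does not move under light pushes.
- head_nominal (a point): the foot's middle, 40 mm above the table, the height of the head's block top. The head: slab 120 x 120 mm, top 12 mm above the table; in its middle a block 62 x 62 mm, top 40 mm, on which the plates lie; in the middle of that a vertical round blind hole, 15.5 mm diameter, 30 mm deep. This point is the hole's mouth only to within 7 mm in x and y.
- fences_nominal (a point): inner corner of the head's two rigid fences (only to within 7 mm, as above), at their top, 62 mm above the table. One fence is on the bracket's own +x side, one on its +y side, inner faces 35 mm from the hole's axis, 70 mm long, 8 mm thick; the -x and -y sides are open. A plate flush with both has its hole over the block's; it then sticks out 4 mm beyond the block on the open sides.
- plate_bottom: square aluminium spacer plate 70 x 70 x 8 mm with a round through hole of 15.5 mm at its centre; 0.07 to 0.13 kg; loose; the lowest of the stack of three. Origin: centre of its underside (on the hole's axis); z up, x and y parallel to its edges. Its underside is 40 mm above the table.
- plate_middle: square aluminium spacer plate 70 x 70 x 8 mm with a round through hole of 15.5 mm at its centre; 0.07 to 0.13 kg; loose; the middle one of the stack of three. Origin: centre of its underside (on the hole's axis); z up, x and y parallel to its edges. Its underside is 48 mm above the table.
- plate_top: square aluminium spacer plate 70 x 70 x 8 mm with a round through hole of 15.5 mm at its centre; 0.07 to 0.13 kg; loose; the uppermost of the stack of three. Origin: centre of its underside (on the hole's axis); z up, x and y parallel to its edges. Its underside is 56 mm above the table. The stack's top is at 64 mm.
- holder: pale wooden block 140 (x) x 50 (y) x 62 mm high, fixed to the table, origin centre of its underside; two vertical blind sockets of 16 mm diameter, 54 mm deep, on its own x axis at x = -42 and +42 mm. The two pins stand in them, in either order.
- lock_pin: long pin, upright in a socket of the holder, 0.13 kg. Steel shaft 14 mm diameter, 48 mm long, the lowest 2 mm tapering to 10 mm; collar 28 mm diameter at 48 to 52 mm from the tip, resting on the holder; black round knob 24 mm diameter at 52 to 88 mm from the tip, to grip. Origin: centre of the tip; z up along the shaft. Home in the bracket, its tip is 16 mm above the table.
- short_pin: the short pin, in the other socket, to be left alone: steel, shaft 14 mm diameter and 30 mm long, flat round steel head 30 mm diameter and 12 mm tall resting on the holder. Origin: centre of its tip.
- carton: small closed brown carton 120 x 90 x 70 mm, loose bystander; origin centre of its underside.
- tape_roll: roll of clear tape lying flat, 90 mm outside diameter, 48 mm high, loose bystander; origin centre of its underside.
- scanner: black and grey hand scanner lying down, about 205 x 55 x 40 mm, loose bystander; origin under its middle.
Not all that is in view belongs to the job. What is shaped like the plate_top but pink is not meant. Leave any turquoise look-alike of the plate_middle alone.

How it is judged (in metres and radians):
On the way, in this order (a step that is already met when the one before it is completed fails the run):
1. the three plates lie square to the bracket, their holes in line with one another (within 2.5 mm and 0.06 rad) (angle between the x axis of each of plate_bottom, plate_middle, plate_top and the x axis of bracket, either way round below 0.06 rad and angle between each of plate_bottom, plate_middle, plate_top's own z axis and vertical below 0.05 rad and horizontal distance between plate_bottom and plate_middle below 0.0025 m and horizontal distance between each of plate_middle, plate_bottom and plate_top below 0.0025 m), for 0.2 s.
2. the long pin's tip is through all three plates and in the block's hole (height (world z) of lock_pin below 0.035 m and horizontal distance between lock_pin and plate_bottom below 0.003 m), for 0.1 s.
At the end, for the whole second after the job is handed in: Long pin released, at rest, upright (0.06 rad), its tip 12 to 17.8 mm above the table (collar on the top plate); the three plates at rest in their stack on the block, flat, square to the bracket (0.06 rad), holes within 2.5 mm of the pin's axis and of each other; short pin moved less than 8 mm (all of step 1 and height (world z) of lock_pin between 0.012 and 0.0178 m and angle between lock_pin's own z axis and vertical below 0.06 rad and linear speed of each of lock_pin, plate_bottom, plate_middle, plate_top below 0.01 m/s and horizontal distance between each of plate_bottom, plate_middle, plate_top and lock_pin below 0.0025 m and height (world z) of plate_bottom above 0.038 m and height (world z) of plate_top above 0.054 m and distance of short_pin from where it was at the start of the episode below 0.008 m and contact force between the fingers and lock_pin below 0.1 N); the robot touches nothing.
It fails at once if a plate is forced: more than 30 N between a plate and the bracket, the pin or the fingers (contact force between any of plate_bottom, plate_middle, plate_top and bracket above 30 N or contact force between any of plate_bottom, plate_middle, plate_top and lock_pin above 30 N or contact force between any of plate_bottom, plate_middle, plate_top and the fingers above 30 N).
It fails at once if the pin is forced against the bracket with more than 30 N (contact force between lock_pin and bracket above 30 N).
It fails at once if the arm or fingers press on the bracket with more than 30 N (contact force between any of the fingers, the arm and bracket above 30 N).
It fails at once if the carton, tape roll or scanner is moved by more than 30 mm (distance of any of carton, tape_roll, scanner from where it was at the start of the episode above 0.03 m).
It also fails if it takes over 72 s, if anything falls off the work surface, if the arm or the gripper's body presses on something with over 40 N, if the wrist force passes 120 N, or if a joint passes its speed limit or range.

## Working session

There is one attempt and no reset: what is moved stays moved. The work goes in short steps, Python scripts to look and compute and a tool call to move; the robot and the scene stay as the last step left them, time stands still between calls to the robot, and variables do not carry over. Pictures are saved under pics/ and viewed, and the job is handed in when it is done.

Besides the shell and the picture viewer there is one more tool, called by a JSON object that holds its "fn" and its "kwargs", one argument or row to a line. jog_arm: Moves the arm, as the interface text tells. Its arguments: {"type":"object","properties":{"travel":{"type":"array","items":{"type":"array","items":{"type":"number"}}},"yaw":{"type":"array","items":{"type":"number"}},"jaw":{"type":"number"},"newtons":{"type":"number"}},"required":["travel","yaw"]}

```bash
mkdir -p pics; ls; python3 - <<'E'
from cell import ctrl
import cv2,numpy as np
s=ctrl.observe();print(s)
for n in("side","top","wrist"):
    im=ctrl.get_image(n);cv2.imwrite(f"pics/{n}0.png",im[:,:,::-1]);c=ctrl.calibration(n);print(n,c)
print(ctrl.nose_length)
E
```

```text
pics
{'time_s': 0.0, 'joint_pos': array([ 5.13312215e+01,  9.11584392e+00,  9.15734486e+01, -4.47032268e-04,
        7.94236239e+01, -1.20389134e+01]), 'joint_vel': array([ 0.05596701,  0.04642114,  0.07901948, -0.0448972 ,  0.04335749,
        0.03280987]), 'joint_torque': array([ 7.30541251e-04, -3.95992613e+01, -3.31425548e+01, -2.59306944e-04,
        8.35403771e-03,  2.67954209e-05]), 'ee_pos': array([0.25735305, 0.51348029, 0.21907447]), 'tcp_rot': array([[ 4.48222631e-01,  8.93921122e-01, -1.22537833e-03],
       [ 8.93919880e-01, -4.48224124e-01, -1.54350641e-03],
       [-1.92901711e-03, -4.03555549e-04, -9.99998058e-01]]), 'ft_force': array([-0.11919897,  0.23186745,  0.13410909]), 'moment': array([ 0.00514761, -0.00763382, -0.00014009]), 'opening': 0.08561944723284966}
side {'K': array([[525.79843365,   0.        , 318.54182535],
       [  0.        , 525.79843365, 232.56880566],
       [  0.        ,   0.        ,   1.        ]]), 'R': array([[ 0.99792482, -0.06165522,  0.018566  ],
       [-0.02751973, -0.66906676, -0.74269262],
       [ 0.05821277,  0.74064047, -0.66937506]]), 't': array([-0.55981729,  0.12808858,  0.96104136])}
top {'K': array([[461.36899874,   0.        , 322.88790804],
       [  0.        , 461.36899874, 238.80077812],
       [  0.        ,   0.        ,   1.        ]]), 'R': array([[-0.1141984 , -0.99343927, -0.00609402],
       [-0.97324943,  0.11310427, -0.19998241],
       [ 0.19935964, -0.01690667, -0.97978054]]), 't': array([0.14626252, 0.55137528, 0.92725589])}
wrist {'K': array([[384.57683242,   0.        , 319.24392543],
       [  0.        , 384.57683242, 232.0118616 ],
       [  0.        ,   0.        ,   1.        ]]), 'R': array([[ 0.4480247 ,  0.89401864, -0.00213046],
       [ 0.85403514, -0.4272804 ,  0.29674138],
       [ 0.26438202, -0.13476696, -0.9549555 ]]), 't': array([-0.57464498, -0.03917888,  0.37999819])}
0.017
```

View pics/side0.png

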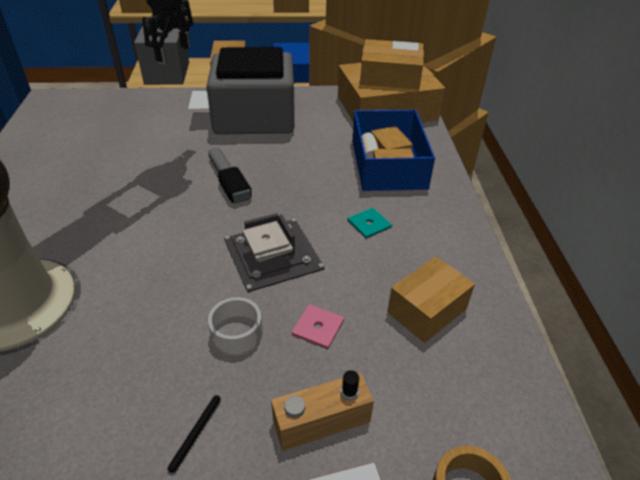

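View pics/top0.png

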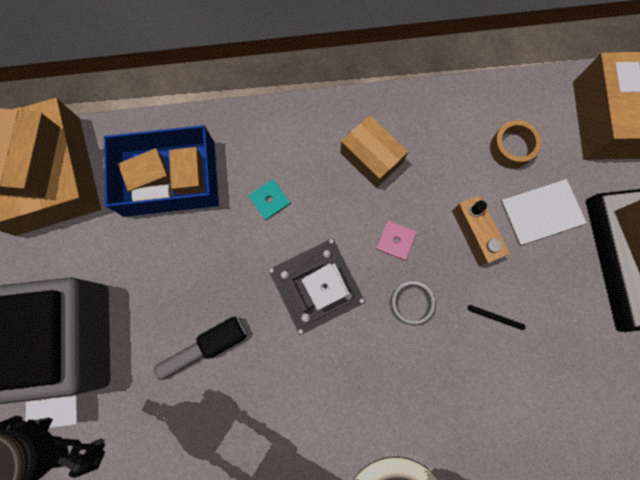

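View pics/wrist0.png

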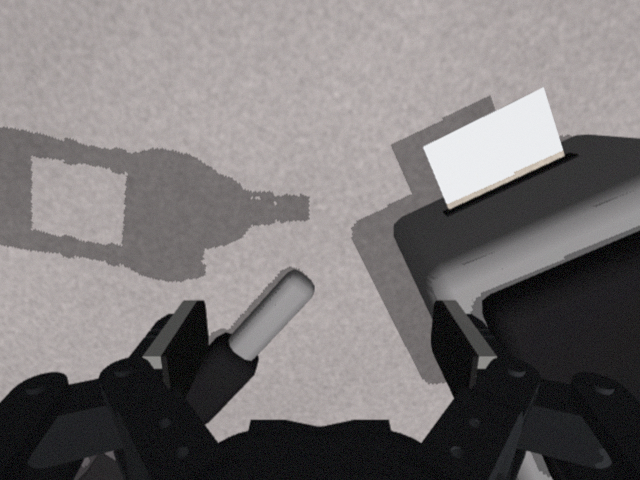

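Both fixed views agree. The bracket with its pale grey stack is at top (325,287) and side (268,240). The holder has the black knob at top (479,208), side (351,382) and the short flat steel head at top (494,245), side (294,406).

Look-alikes:
- **Plates:** the stack at top (325,287), the pink plate at (397,240) and the turquoise one at (269,199). The pale stack on the bracket is the one I want.
- **Pin:** the black knob at (479,208), the steel head at (494,245) and the marker at (495,317). I want the knob in the holder.

Next, close crops.

```bash
python3 - <<'E'
import cv2,numpy as np
t=cv2.imread("pics/top0.png");s=cv2.imread("pics/side0.png")
a=cv2.resize(t[230:340,260:375],(400,382),interpolation=cv2.INTER_CUBIC)
b=cv2.resize(s[205:295,215:330],(400,313),interpolation=cv2.INTER_CUBIC)
c=cv2.resize(t[185:275,445:520],(300,360),interpolation=cv2.INTER_CUBIC)
o=np.zeros((600,800,3),np.uint8);o[:382,:400]=a;o[:313,400:]=np.clip(b*1.0,0,255)
d=cv2.resize(s[360:450,260:385],(398,287),interpolation=cv2.INTER_CUBIC);o[313:,400:798]=d
c=cv2.resize(t[190:270,445:520],(204,217),interpolation=cv2.INTER_CUBIC);o[383:,:204]=c
o=(255*(o/255.)**.6).astype(np.uint8)
cv2.imwrite("pics/crop0.png",o)
E
```

```text
(no output)
```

View pics/crop0.png

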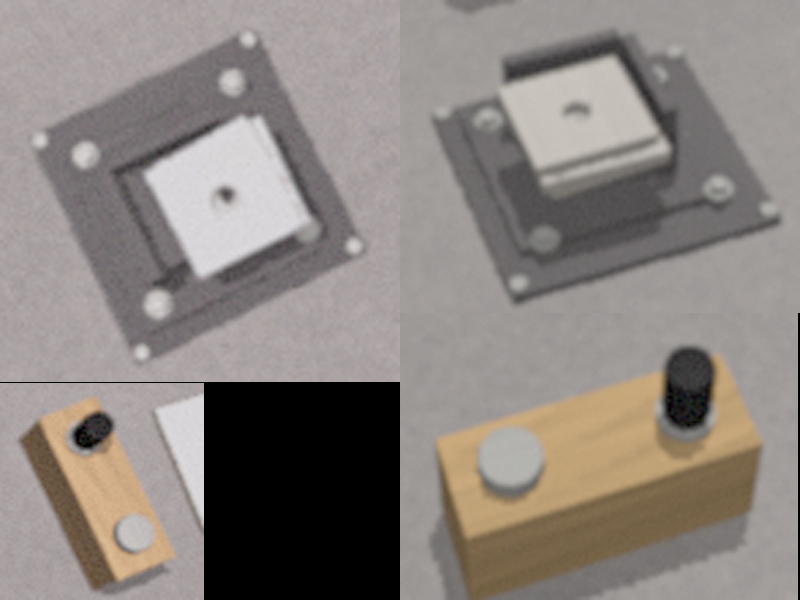

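The crops confirm the choice. The fences are the dark lips at the left and top in the top view (+y left, +x up), and the black knob with its collar is at the holder's +x end. Now the rays.

```bash
cat > h.py <<'E'
import cv2,numpy as np,glob
from cell import ctrl
def ray(c,uv,z):
    K,R,t=c["K"],c["R"],c["t"]
    d=R.T@np.linalg.inv(K)@np.array([uv[0],uv[1],1.]);o=-R.T@t
    return o+d*(z-o[2])/d[2]
def proj(c,X):
    p=c["K"]@(c["R"]@np.asarray(X)+c["t"]);return p[:2]/p[2]
def tri(c1,u1,c2,u2):
    P=[c["K"]@np.c_[c["R"],c["t"]] for c in(c1,c2)]
    X=cv2.triangulatePoints(P[0],P[1],np.float64(u1).reshape(2,1),np.float64(u2).reshape(2,1));return (X[:3]/X[3]).ravel()
E
python3 - <<'E'
from h import *
t=ctrl.calibration("top");s=ctrl.calibration("side")
f=400/115
B=[(40,140),(248,38),(354,245),(142,352)]
tp=[ray(t,(260+x/f,230+y/f),.008) for x,y in B]; 
B2=[(443,113),(675,52),(768,209),(519,283)]
sp=[ray(s,(215+(x-400)/f,205+y/f),.008) for x,y in B2]
for n,p in(("top",np.array(tp)),("side",np.array(sp))):
    print(n,p[:,:2].round(4).tolist(),p.mean(0).round(4),[np.linalg.norm(p[i]-p[i-1]).round(4) for i in range(4)],
     [np.degrees(np.arctan2(*(p[i]-p[i-1])[1::-1])).round(1) for i in range(4)])
# top plate corners & hole
C=[(145,175),(254,117),(308,220),(203,277)]
p=np.array([ray(t,(260+x/f,230+y/f),.064) for x,y in C]);print("plate top",p.round(4)[:,:2].tolist(),p.mean(0).round(4),[np.linalg.norm(p[i]-p[i-1]).round(4) for i in range(4)],[np.degrees(np.arctan2(*(p[i]-p[i-1])[1::-1])).round(1) for i in range(4)])
print("hole",ray(t,(260+224/f,230+196/f),.064),"side",ray(s,(215+(577-400)/f,205+111/f),.064))
C=[(500,91),(613,57),(663,138),(546,172)]
p=np.array([ray(s,(215+(x-400)/f,205+y/f),.064) for x,y in C]);print("plate side",p.round(4)[:,:2].tolist(),p.mean(0).round(4),[np.linalg.norm(p[i]-p[i-1]).round(4) for i in range(4)],[np.degrees(np.arctan2(*(p[i]-p[i-1])[1::-1])).round(1) for i in range(4)])
# fence corner top z=.062
print("fcorner top", ray(t,(260+115/f,230+170/f),.062))
# knob: side knob top (351,373?), collar
g=398/125
k=(260+(690-400)/g,360+(357-313)/g); print(k,"knob top side",ray(s,k,.062-.048+.088-.0+.048-.048+.0))
print("knob top z=.102 side",ray(s,k,.102),"top",ray(t,(445+99/2.72,190+(427-383)/2.72),.102))
print("short head z .074 side",ray(s,(260+(511-400)/g,360+(460-313)/g),.074),"top",ray(t,(445+136/2.72,190+(532-383)/2.72),.074))
E
```

```text
top [[0.517, 0.202], [0.5673, 0.063], [0.4285, 0.0127], [0.3783, 0.1515]] [0.4728 0.1073 0.008 ] [np.float64(0.1476), np.float64(0.1478), np.float64(0.1477), np.float64(0.1476)] [np.float64(20.0), np.float64(-70.1), np.float64(-160.1), np.float64(109.9)]
side [[0.3808, 0.1517], [0.5203, 0.2019], [0.5692, 0.0634], [0.4308, 0.0134]] [0.4753 0.1076 0.008 ] [np.float64(0.1471), np.float64(0.1483), np.float64(0.1469), np.float64(0.1472)] [np.float64(109.9), np.float64(19.8), np.float64(-70.6), np.float64(-160.1)]
plate top [[0.4806, 0.1359], [0.5078, 0.0671], [0.4429, 0.0426], [0.4168, 0.1083]] [0.462  0.0885 0.064 ] [np.float64(0.0696), np.float64(0.074), np.float64(0.0694), np.float64(0.0707)] [np.float64(23.4), np.float64(-68.4), np.float64(-159.3), np.float64(111.7)]
hole [0.46273851 0.09049138 0.064     ] side [0.46382579 0.08883998 0.064     ]
plate side [[0.4207, 0.1072], [0.4838, 0.1337], [0.5108, 0.0651], [0.448, 0.0413]] [0.4658 0.0868 0.064 ] [np.float64(0.0713), np.float64(0.0684), np.float64(0.0737), np.float64(0.0672)] [np.float64(112.5), np.float64(22.8), np.float64(-68.5), np.float64(-159.3)]
fcorner top [0.48588449 0.15351467 0.062     ]
(351.08040201005025, 373.81909547738695) knob top side [ 0.59015023 -0.24534557  0.102     ]
knob top z=.102 side [ 0.59015023 -0.24534557  0.102     ] top [ 0.58557162 -0.24864894  0.102     ]
short head z .074 side [ 0.50931991 -0.2754191   0.074     ] top [ 0.50691108 -0.27214017  0.074     ]
```

The measurements agree across views:

| Item | Position (m) | Check |
|---|---|---|
| Bracket | (0.474, 0.107), yaw 20° | The two views differ by 2.5 mm |
| Top plate hole | (0.463, 0.090) | Plate edges come to about 70 mm |
| Knob | (0.588, -0.247) | The pins are 84 mm apart, as specified |

Next I plan a move to a viewing and pushing pose.

```bash
cat >> h.py <<'E'
def plan(tgt,xang):
    s=ctrl.observe();R=s["tcp_rot"];d=(np.asarray(tgt)-s["ee_pos"])
    a=np.degrees(np.arctan2(R[1,0],R[0,0]))
    y=(a-xang+180)%360-180
    print("t",round(s["time_s"],2),"pos",s["ee_pos"].round(4),"xang",round(a,2),"F",s["ft_force"].round(2),"open",round(s["opening"],4),"| travel mm",(1000*R.T@d).round(1),"yaw",round(y,2))
E
python3 - <<'E'
from h import *
s=ctrl.observe();c=ctrl.calibration("wrist");C=-c["R"].T@c["t"]
R=s["tcp_rot"];print("cam in tool",R.T@(C-s["ee_pos"]),"axis",R.T@c["R"][2], R.T@c["R"][0])
# with xang 110: desired tcp so that (0.468,.1,.06) is at camera axis-ish
a=np.radians(110);Rn=np.array([[np.cos(a),np.sin(a),0],[np.sin(a),-np.cos(a),0],[0,0,-1]])
for z in(.2,.25):
  co=R.T@(C-s["ee_pos"]);ax=Rn@(R.T@c["R"][2]);
  cam=np.array([0,0,z])+Rn@co
  hit=cam+ax*(.06-cam[2])/ax[2];p=np.array([.47,.1,.0])-hit;p[2]=z;print(z,p);plan(p,110)
E
```

```text
cam in tool [ 0.00068031 -0.07544258 -0.15392089] axis [-5.85622676e-04  2.97046737e-01  9.54862761e-01] [ 9.99999724e-01 -2.62901387e-04  6.95091002e-04]
0.2 [0.45514271 0.09406025 0.2       ]
t 0.15 pos [0.2574 0.5136 0.2193] xang 63.37 F [ 0.09 -0.8  -0.08] open 0.0852 | travel mm [-286.4  364.8   19.6] yaw -46.63
0.25 [0.44051585 0.08876915 0.25      ]
t 0.15 pos [0.2574 0.5136 0.2193] xang 63.37 F [ 0.09 -0.8  -0.08] open 0.0852 | travel mm [-297.7  354.1  -30.3] yaw -46.63
```

```bash
python3 - <<'E'
from h import *
plan((.40,.066,.20),110)
E
```

```text
t 0.15 pos [0.2574 0.5136 0.2193] xang 63.37 F [ 0.09 -0.8  -0.08] open 0.0852 | travel mm [-336.2  328.1   19.7] yaw -46.63
```

{"fn": "jog_arm", "kwargs": {
  "travel": [
    [-10,10,0],
    [-30,30,2],
    [-56,55,4],
    [-83,82,6],
    [-110,109,8],
    [-137,136,10],
    [-164,162,12],
    [-191,188,14],
    [-218,214,16],
    [-245,241,18],
    [-272,267,19],
    [-298,292,20]
  ],
  "yaw": [-2,-6,-10,-15,-20,-25,-30,-35,-39,-43,-46,-46.6],
  "jaw": 0.35
}}

```text
time_s: 1.15
ee_pos: [0.3852, 0.1149, 0.1999]
tcp_rot: [[-0.344, 0.939, 0.0], [0.939, 0.344, -0.0], [-0.0, 0.0, -1.0]]
ft_force: [0.8, 0.2, 0.4]
opening: 0.0301
```

```bash
python3 - <<'E'
from h import *
plan((.40,.066,.20),110)
E
```

```text
t 1.15 pos [0.3852 0.1149 0.1999] xang 110.1 F [0.75 0.2  0.41] open 0.0301 | travel mm [-51.   -2.9  -0.1] yaw 0.1
```

{"fn": "jog_arm", "kwargs": {
  "travel": [
    [-25,-1,0],
    [-45,-2,0],
    [-51,-3,0],
    [-51,-3,0],
    [-51,-3,0]
  ],
  "yaw": [0.1,0.1,0.1,0.1,0.1]
}}

```text
time_s: 1.57
ee_pos: [0.3994, 0.0683, 0.1999]
tcp_rot: [[-0.34, 0.941, -0.001], [0.941, 0.34, 0.001], [0.001, -0.0, -1.0]]
ft_force: [-0.7, 0.3, 0.2]
opening: 0.0299
```

```bash
python3 - <<'E'
from h import *
plan((.40,.066,.20),110)
im=ctrl.get_image("wrist");np.save("w1.npy",im);c=ctrl.calibration("wrist")
import pickle;pickle.dump(c,open("w1.pkl","wb"))
cv2.imwrite("pics/w1.png",im[:,:,::-1]);print(ctrl.nose_length)
E
```

```text
t 1.57 pos [0.3994 0.0683 0.1999] xang 109.85 F [-0.7   0.31  0.19] open 0.0299 | travel mm [-2.3 -0.2 -0.1] yaw -0.15
0.017
```

View pics/w1.png

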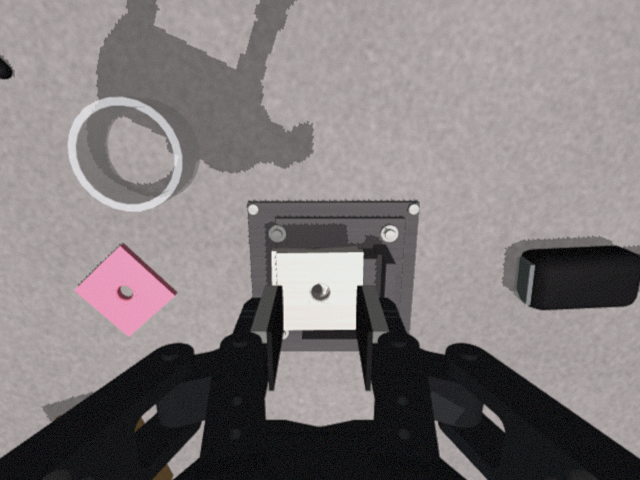

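The wrist view has the white stack at cols 272–364, rows 250–332, with its hole at (320,292). The +y fence is the dark bar at col ~382. The fingers frame the stack, which is farther away than they are. I'll measure the plate edges and the fence from this view.

```bash
python3 - <<'E'
from h import *
import pickle
c=pickle.load(open("w1.pkl","rb"));im=np.load("w1.npy")
cr=im[195:360,235:430];o=cv2.resize(cr,None,fx=4,fy=3.6,interpolation=cv2.INTER_CUBIC)
o=(255*(o/255.)**.55).astype(np.uint8);cv2.imwrite("pics/w1c.png",o[:,:,::-1])
for r in(262,275):print(r,im[r,264:290].mean(1).astype(int),im[r,355:400].mean(1).astype(int))
th=np.radians(20);ex=np.array([np.cos(th),np.sin(th)]);ey=np.array([-ex[1],ex[0]])
def b(uv,z):
    p=ray(c,uv,z)[:2];q=p-[.474,.1075];return p.round(4),(1000*np.array([q@ex,q@ey])).round(1)
print("hole",b((320,292),.064));print("TL",b((277,252),.064),"TR",b((364,251),.064))
print("foot corners",b((248,202),.006),b((419,202),.006))
print("fence inner col ~377 at row 275",b((378,265),.062))
E
```

```text
262 [ 99  85  67  63  64  56  70 148 230 233 225 197 194 229 231 231 229 229
 231 231 229 229 230 231 231 229] [232 233 232 232 232 232 233 224 162 106  99  99  98 101 103 101 103 103
 103 100  82  68  64  62  65  65  58  27  30  28  31  37  41  37  34  32
  34  34  35  45  72 103 102 100  98]
275 [ 94  88  64  58  62  58  65 125 212 233 232 221 179 207 231 231 230 229
 229 230 232 229 232 231 230 230] [232 233 233 232 233 231 234 221 138 100 100 101 105 101 102 102 101 105
 104  91  67  64  68  63  59  59  41  24  34  31  66  99 102 100 101 102
  99 102 100 101  97  95  96  93  98]
hole (array([0.4621, 0.0922]), array([-16.5, -10.3]))
TL (array([0.4406, 0.0477]), array([-51.8, -44.8])) TR (array([0.4161, 0.113 ]), array([-52.6,  25. ]))
foot corners (array([0.4254, 0.0081]), array([-79.7, -76.8])) (array([0.3715, 0.1567]), array([-79.5,  81.3]))
fence inner col ~377 at row 275 (array([0.424 , 0.1287]), array([-39.7,  37. ]))
```

View pics/w1c.png

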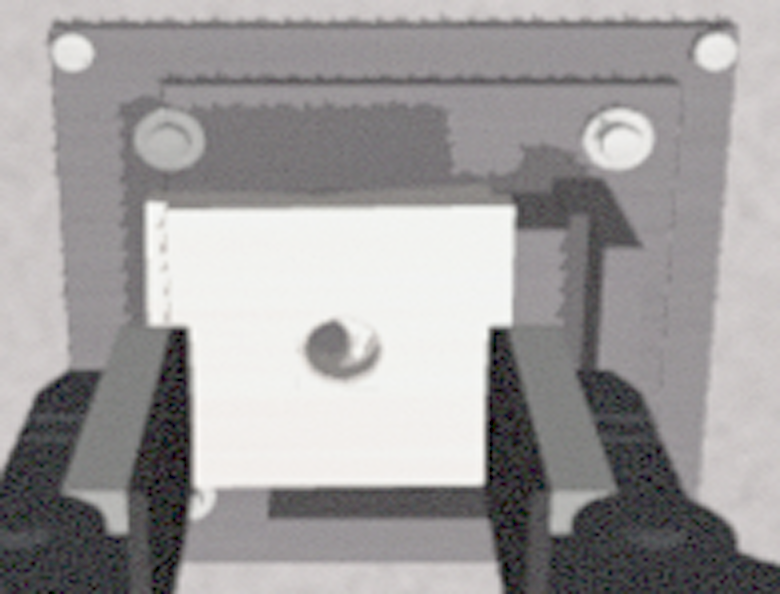

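```bash
python3 - <<'E'
from h import *
import pickle
c=pickle.load(open("w1.pkl","rb"))
th=np.radians(20);ex=np.array([np.cos(th),np.sin(th)]);ey=np.array([-ex[1],ex[0]])
def w(x,y,z): return np.r_[np.array([.474,.1075])+x*ex+y*ey,z]
t=ctrl.calibration("top");s=ctrl.calibration("side")
for nm,cc in(("wrist",c),("top",t),("side",s)):
    print(nm,"foot+x",[proj(cc,w(.08,y,.006)).round(0).tolist() for y in(-.08,.08)])
    for hx,hy in((0,0),(-.007,.003)):
        print(hx,"fx in/out top",[proj(cc,w(x+hx,y+hy,.062)).round(1).tolist() for x in(.035,.043) for y in(-.035,.035)],
          "fy",[proj(cc,w(x+hx,y+hy,.062)).round(1).tolist() for x in(-.035,.035) for y in(.035,.043)],
          "slab+x",[proj(cc,w(.06+hx,y+hy,.012)).round(1).tolist() for y in(-.06,.06)])
f=400/115
T=cv2.imread("pics/top0.png");S=cv2.imread("pics/side0.png");o=np.zeros((600,800,3),np.uint8)
a=cv2.resize(T[255:325,285:365],(400,350),interpolation=cv2.INTER_CUBIC);b=cv2.resize(S[210:270,235:305],(400,343),interpolation=cv2.INTER_CUBIC)
o[:350,:400]=a;o[:343,400:]=b;o=np.clip(255*(o/255.)**.45,0,255).astype(np.uint8);cv2.imwrite("pics/crop1.png",o[:352])
E
```

```text
wrist foot+x [[253.0, 351.0], [406.0, 351.0]]
0 fx in/out top [[291.8, 344.5], [371.9, 344.5], [292.0, 352.4], [371.6, 352.4]] fy [[375.3, 270.3], [385.0, 270.3], [371.9, 344.5], [381.1, 344.5]] slab+x [[271.1, 337.6], [389.1, 337.5]]
-0.007 fx in/out top [[295.1, 337.5], [375.7, 337.5], [295.2, 345.5], [375.3, 345.5]] fy [[379.3, 262.3], [389.1, 262.3], [375.7, 337.5], [384.9, 337.5]] slab+x [[273.8, 331.6], [392.4, 331.5]]
top foot+x [[332.0, 237.0], [268.0, 269.0]]
0 fx in/out top [[323.2, 259.7], [293.2, 274.5], [321.5, 256.3], [291.5, 271.1]] fy [[308.0, 304.8], [304.5, 306.5], [293.2, 274.5], [289.7, 276.2]] slab+x [[328.3, 248.2], [279.6, 272.3]]
-0.007 fx in/out top [[323.4, 263.2], [293.3, 278.2], [321.7, 259.9], [291.7, 274.7]] fy [[308.2, 308.5], [304.7, 310.3], [293.3, 278.2], [289.9, 279.9]] slab+x [[328.6, 251.6], [279.7, 275.7]]
side foot+x [[325.0, 267.0], [295.0, 218.0]]
0 fx in/out top [[294.6, 237.7], [281.8, 216.0], [298.4, 236.6], [285.5, 215.0]] fy [[248.6, 224.6], [247.3, 222.2], [281.8, 216.0], [280.4, 213.6]] slab+x [[311.3, 261.0], [289.3, 224.0]]
-0.007 fx in/out top [[290.6, 237.6], [278.0, 215.9], [294.5, 236.6], [281.7, 215.0]] fy [[244.7, 224.6], [243.5, 222.1], [278.0, 215.9], [276.6, 213.6]] slab+x [[307.5, 260.9], [285.8, 224.0]]
```

View pics/crop1.png

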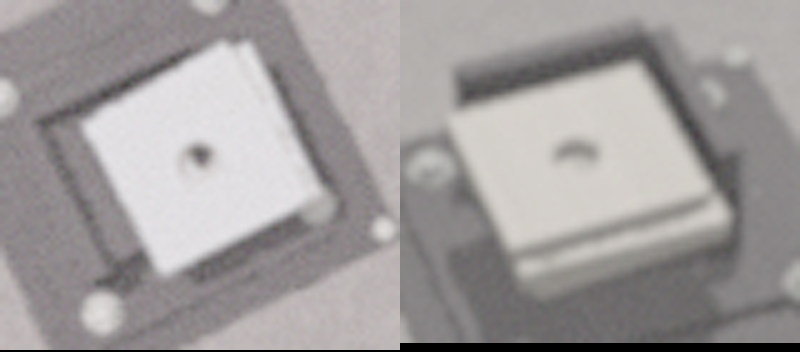

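The head sits near nominal with an offset of about (-7, +3) mm in the bracket frame. The stack needs about +9 mm in x and +15 mm in y, and the lower plates stick out a few mm on the -y side. I'm lowering the half-closed fingers as a two-point pusher on the -x side.

{"fn": "jog_arm", "kwargs": {
  "travel": [
    [0,0,10],
    [-1,0,30],
    [-2,0,55],
    [-2,0,80],
    [-2,0,105],
    [-2,0,125],
    [-2,0,140],
    [-2,0,148],
    [-2,0,150],
    [-2,0,150]
  ],
  "yaw": [0,0,0,0,0,0,0,0,0,0]
}}

```text
time_s: 2.45
ee_pos: [0.4, 0.0664, 0.0497]
tcp_rot: [[-0.341, 0.94, -0.001], [0.94, 0.341, 0.0], [0.001, -0.001, -1.0]]
ft_force: [-0.6, -0.2, -1.1]
opening: 0.0298
```

```bash
cat >> h.py <<'E'
th=np.radians(20.0);ex=np.array([np.cos(th),np.sin(th)]);ey=np.array([-ex[1],ex[0]]);B0=np.array([.474,.1075])
def W(x,y,z): return np.r_[B0+(x*ex+y*ey)/1000,z/1000]
def st():
    s=ctrl.observe();q=s["ee_pos"][:2]-B0;F=s["ft_force"]
    print("br x,y",(1000*np.array([q@ex,q@ey])).round(2),"z",(1000*s["ee_pos"][2]).round(2),"F br",np.array([F[:2]@ex,F[:2]@ey,F[2]]).round(2))
def shot(n,crop=None,f=1,name=None,g=.6):
    im=ctrl.get_image(n)
    if crop: im=im[crop[1]:crop[3],crop[0]:crop[2]]
    im=cv2.resize(im,None,fx=f,fy=f,interpolation=cv2.INTER_CUBIC);im=(255*(im/255.)**g).astype(np.uint8)
    cv2.imwrite(f"pics/{name}.png",im[:,:,::-1])
E
python3 - <<'E'
from h import *
st();plan(W(-75,-14,50),110)
shot("side",(190,180,340,300),5,"s2")
E
```

```text
br x,y [-83.57 -13.29] z 49.74 F br [-0.6   0.01 -1.06]
t 2.45 pos [0.4    0.0664 0.0497] xang 109.93 F [-0.57 -0.2  -1.06] open 0.0298 | travel mm [-0.7  8.6 -0.3] yaw -0.07
```

View pics/s2.png

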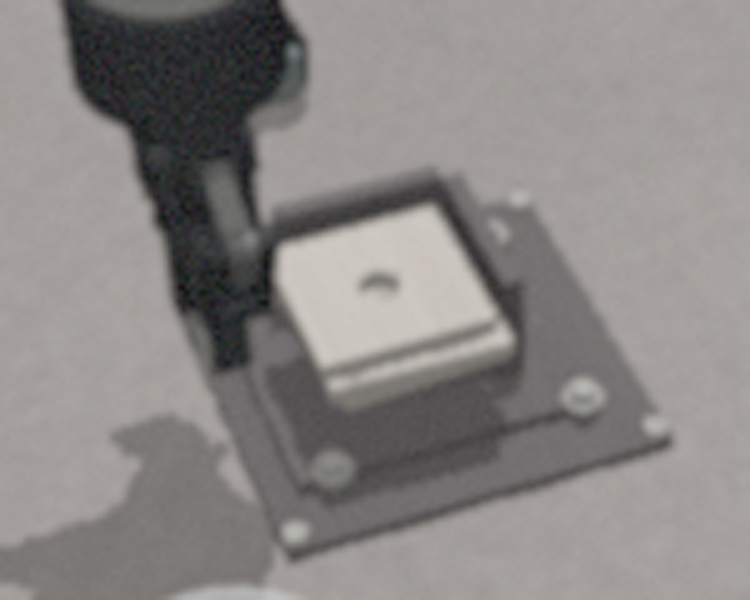

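```bash
python3 - <<'E'
from h import *
s=ctrl.calibration("side")
for z in(.02,.03,.035,.04,.045,.05):
    for uv in ((236.6,253.6),(243,251)):
        q=ray(s,uv,z)[:2]-B0;print(z,uv,(1000*np.array([q@ex,q@ey])).round(1))
E
```

```text
0.02 (236.6, 253.6) [-71.5   8. ]
0.02 (243, 251) [-57.7  10.3]
0.03 (236.6, 253.6) [-73.7  -2.2]
0.03 (243, 251) [-60.    0.1]
0.035 (236.6, 253.6) [-74.8  -7.3]
0.035 (243, 251) [-61.2  -5. ]
0.04 (236.6, 253.6) [-75.9 -12.3]
0.04 (243, 251) [-62.4 -10.1]
0.045 (236.6, 253.6) [-77.  -17.4]
0.045 (243, 251) [-63.6 -15.2]
0.05 (236.6, 253.6) [-78.1 -22.5]
0.05 (243, 251) [-64.8 -20.3]
```

```bash
python3 - <<'E'
from h import *
s=ctrl.calibration("side");t=ctrl.calibration("top")
st()
for z in(30,40,50,60):
    print(z,[((proj(s,W(-83.6+dx,-13.3+dy,z))-[190,180])*5).round(0).tolist() for dx in(-11,11) for dy in(-20,-15,15,20)])
    print(z,[((proj(t,W(-83.6+dx,-13.3+dy,z)))).round(0).tolist() for dx in(-11,11) for dy in(-20,-15,15,20)])
shot("top",(270,250,370,350),5,"t2");shot("wrist",None,1,"w2")
E
```

```text
br x,y [-82.92 -13.77] z 50.51 F br [0.33 0.65 0.59]
30 [[204.0, 436.0], [200.0, 427.0], [178.0, 376.0], [175.0, 368.0], [260.0, 420.0], [256.0, 411.0], [233.0, 361.0], [229.0, 353.0]]
30 [[350.0, 317.0], [348.0, 318.0], [335.0, 324.0], [333.0, 325.0], [345.0, 307.0], [343.0, 308.0], [330.0, 315.0], [328.0, 316.0]]
40 [[202.0, 417.0], [198.0, 409.0], [176.0, 357.0], [172.0, 349.0], [258.0, 401.0], [254.0, 393.0], [231.0, 342.0], [227.0, 334.0]]
40 [[350.0, 316.0], [348.0, 317.0], [335.0, 324.0], [333.0, 325.0], [345.0, 307.0], [343.0, 308.0], [331.0, 314.0], [328.0, 315.0]]
50 [[199.0, 398.0], [195.0, 390.0], [173.0, 339.0], [169.0, 330.0], [256.0, 383.0], [252.0, 374.0], [228.0, 324.0], [225.0, 315.0]]
50 [[350.0, 316.0], [348.0, 317.0], [335.0, 324.0], [333.0, 325.0], [346.0, 307.0], [343.0, 308.0], [331.0, 314.0], [328.0, 315.0]]
60 [[196.0, 379.0], [193.0, 371.0], [170.0, 320.0], [167.0, 311.0], [253.0, 364.0], [249.0, 355.0], [226.0, 305.0], [222.0, 296.0]]
60 [[351.0, 316.0], [349.0, 317.0], [335.0, 324.0], [333.0, 325.0], [346.0, 306.0], [344.0, 307.0], [331.0, 314.0], [328.0, 315.0]]
```

View pics/t2.png

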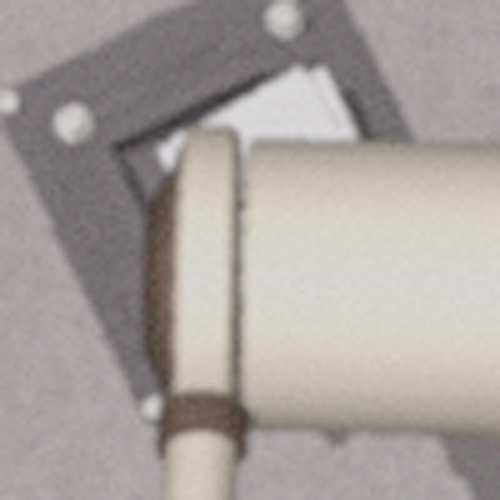

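View pics/w2.png

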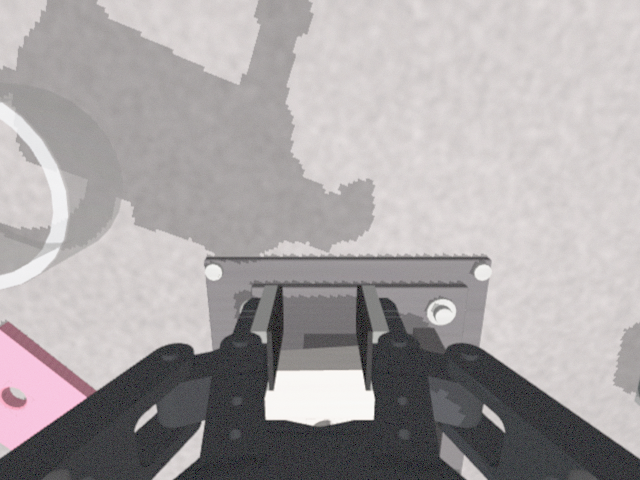

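```bash
python3 - <<'E'
from h import *
a=cv2.imread("pics/side0.png")[180:300,190:340].astype(int)
im=ctrl.get_image("side")[:,:,::-1][180:300,190:340]
cv2.imwrite("pics/x.png",im)
d=np.abs(im.astype(int)-a).max(2)
o=np.vstack([cv2.resize(np.clip(d*5,0,255).astype(np.uint8),None,fx=5,fy=5)[:,:500]])
b=cv2.resize(im,None,fx=5,fy=5,interpolation=cv2.INTER_CUBIC)[:,:300];b=(255*(b/255.)**.4).astype(np.uint8)
cv2.imwrite("pics/d2.png",np.hstack([cv2.cvtColor(o,cv2.COLOR_GRAY2BGR),b]))
E
```

```text
(no output)
```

View pics/d2.png

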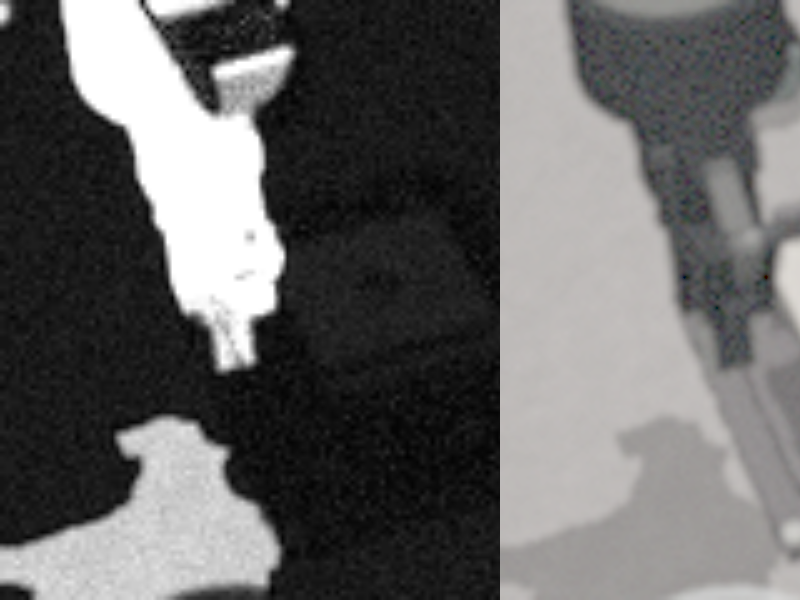

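{"fn": "jog_arm", "kwargs": {
  "travel": [
    [0,0,5],
    [0,0,10],
    [0,0,14],
    [0,0,14]
  ],
  "yaw": [0,0,0,0]
}}

```text
time_s: 2.98
ee_pos: [0.3995, 0.0659, 0.035]
tcp_rot: [[-0.34, 0.941, -0.002], [0.941, 0.34, 0.0], [0.001, -0.002, -1.0]]
ft_force: [-0.9, 0.2, 0.4]
opening: 0.0295
```

```bash
python3 - <<'E'
from h import *
st()
im=ctrl.get_image("side")[:,:,::-1]
a=cv2.imread("pics/side0.png")[180:300,190:340].astype(int)
d=np.abs(im[180:300,190:340].astype(int)-a).max(2)
o=cv2.resize(np.clip(d*5,0,255).astype(np.uint8),None,fx=5,fy=5)[:,:400]
b=cv2.resize(im[180:300,190:340],None,fx=5,fy=5,interpolation=cv2.INTER_CUBIC)[:,:400];b=(255*(b/255.)**.4).astype(np.uint8)
cv2.imwrite("pics/d3.png",np.hstack([cv2.cvtColor(o,cv2.COLOR_GRAY2BGR),b]))
E
```

```text
br x,y [-84.19 -13.6 ] z 35.04 F br [-0.74  0.53  0.4 ]
```

View pics/d3.png

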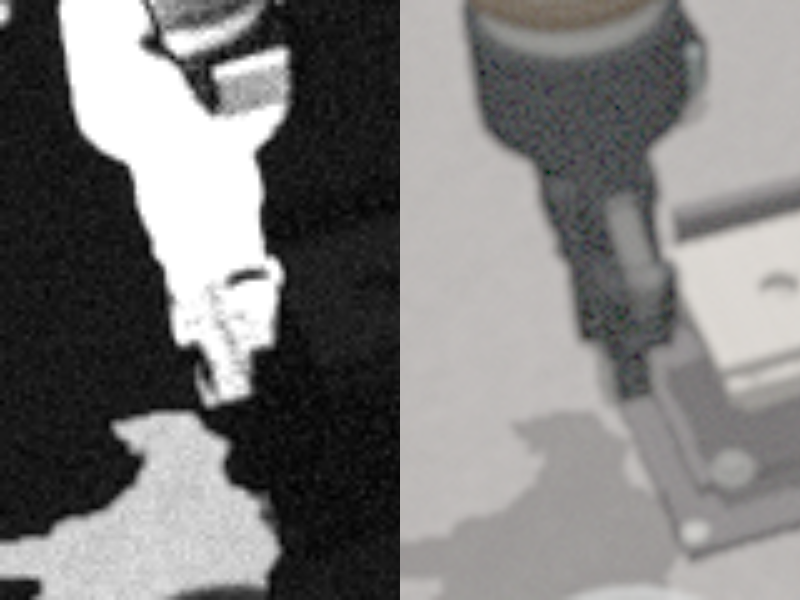

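```bash
python3 - <<'E'
from h import *
a=cv2.GaussianBlur(cv2.imread("pics/side0.png"),(3,3),0)[230:290,215:275].astype(int)
im=cv2.GaussianBlur(ctrl.get_image("side")[:,:,::-1],(3,3),0)[230:290,215:275].astype(int)
d=(im-a).mean(2)
o=cv2.resize(np.clip(128+d*6,0,255).astype(np.uint8),None,fx=8,fy=8,interpolation=cv2.INTER_NEAREST)
cv2.imwrite("pics/d4.png",o)
E
```

```text
(no output)
```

View pics/d4.png

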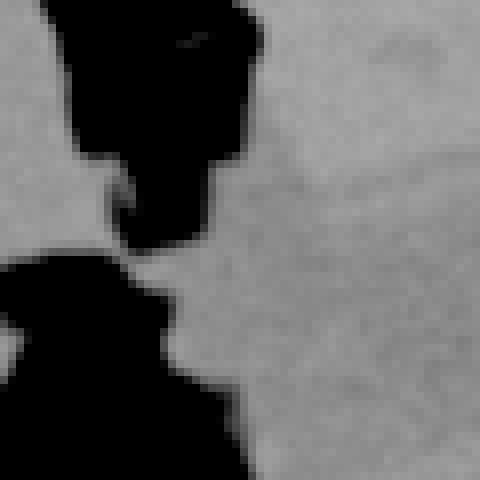

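The side and wrist views both put the pad tips *behind* the stated TCP: tip z≈43 mm with the TCP at 35 mm. That disagrees with the stated nose length, so I'll settle it by touch with a slow descent over the foot.

{"fn": "jog_arm", "kwargs": {
  "travel": [
    [0,0,3],
    [0,0,6],
    [0,0,8],
    [0,0,9],
    [0,0,10],
    [0,0,11],
    [0,0,12]
  ],
  "yaw": [0,0,0,0,0,0,0]
}}

```text
time_s: 3.67
ee_pos: [0.4005, 0.0659, 0.0241]
tcp_rot: [[-0.34, 0.94, 0.0], [0.94, 0.34, -0.0], [-0.0, 0.0, -1.0]]
ft_force: [0.4, 0.4, -0.3]
opening: 0.0301
```

{"fn": "jog_arm", "kwargs": {
  "travel": [
    [0,0,1],
    [0,0,2],
    [0,0,3],
    [0,0,4],
    [0,0,5],
    [0,0,6],
    [0,0,6]
  ],
  "yaw": [0,0,0,0,0,0,0]
}}

```text
time_s: 4.25
ee_pos: [0.4003, 0.0659, 0.0179]
tcp_rot: [[-0.34, 0.94, -0.0], [0.94, 0.34, 0.0], [0.0, -0.0, -1.0]]
ft_force: [-0.2, -0.5, 0.6]
opening: 0.0297
```

{"fn": "jog_arm", "kwargs": {
  "travel": [
    [0,0,1],
    [0,0,2],
    [0,0,3],
    [0,0,4],
    [0,0,5],
    [0,0,6],
    [0,0,6]
  ],
  "yaw": [0,0,0,0,0,0,0]
}}

```text
time_s: 4.83
ee_pos: [0.4003, 0.0659, 0.0119]
tcp_rot: [[-0.34, 0.94, -0.0], [0.94, 0.34, 0.0], [0.0, -0.0, -1.0]]
ft_force: [-0.2, 0.2, 0.4]
opening: 0.0297
```

```bash
python3 - <<'E'
from h import *
st();shot("side",(190,180,340,300),5,"s5",.45)
plan(W(-80,-12,28),110)
E
```

```text
br x,y [-83.5 -13.9] z 11.87 F br [-0.13  0.27  0.35]
t 4.88 pos [0.4004 0.0659 0.012 ] xang 109.87 F [-0.15 -0.37  0.69] open 0.03 | travel mm [  1.9   3.4 -16. ] yaw -0.13
```

View pics/s5.png

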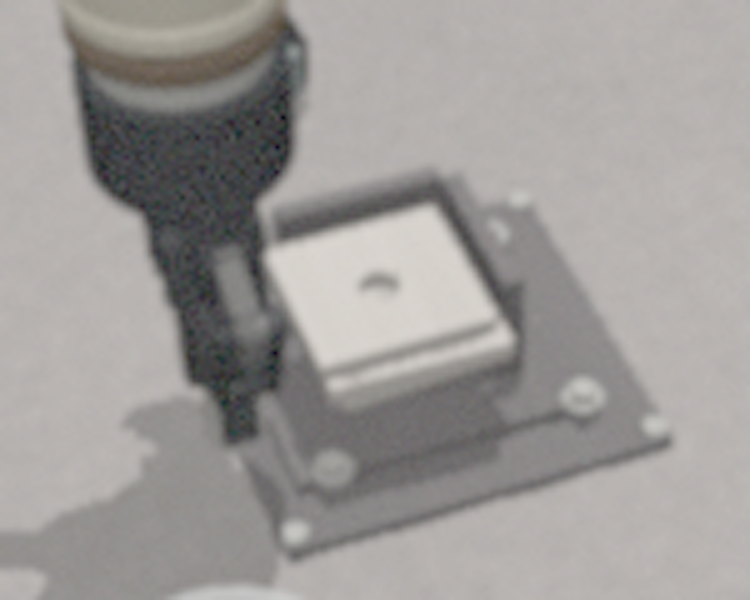

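No touch even with the TCP at 12 mm, so the pads really do end about 8 mm behind the stated TCP at this opening. The wider knuckles begin about 27 mm above the tips. I'll push with the TCP at z≈33, which puts the tips at ~41 and the knuckles above the stack.

{"fn": "jog_arm", "kwargs": {
  "travel": [
    [0,0,-6],
    [0,0,-14],
    [0,0,-20],
    [0,1,-21],
    [0,5,-21],
    [0,10,-21],
    [0,14,-21],
    [0,16,-21],
    [0,17,-21],
    [0,17,-21]
  ],
  "yaw": [0,0,0,0,0,0,0,0,0,0]
}}

```text
time_s: 5.72
ee_pos: [0.4165, 0.0718, 0.0329]
tcp_rot: [[-0.34, 0.94, -0.001], [0.94, 0.34, 0.0], [0.0, -0.001, -1.0]]
ft_force: [-0.1, 0.9, 0.3]
opening: 0.03
```

```bash
python3 - <<'E'
from h import *
st();shot("wrist",None,1,"w6");shot("side",(190,180,340,300),5,"s6",.45)
E
```

```text
br x,y [-66.27 -13.92] z 32.87 F br [0.22 0.88 0.33]
```

View pics/w6.png

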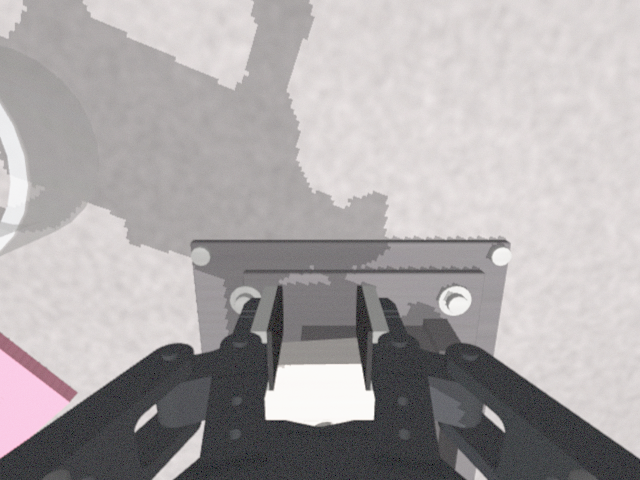

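View pics/s6.png

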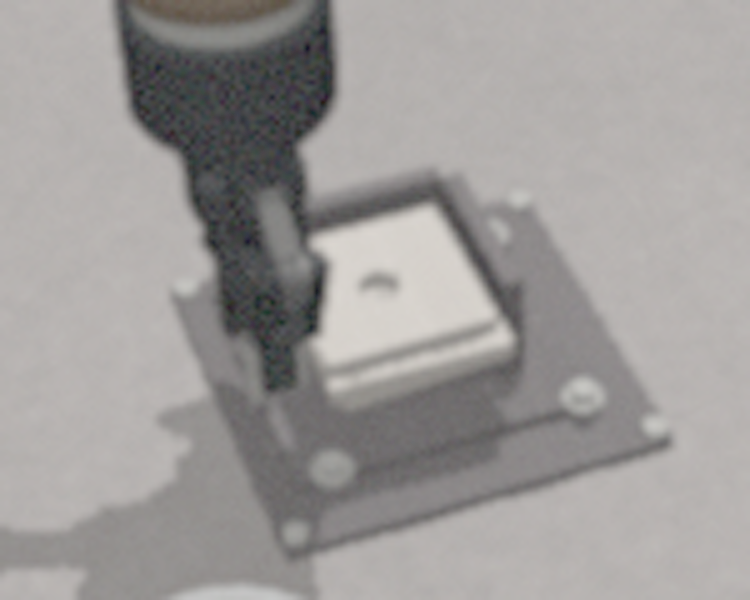

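The pad tips hang beside the stack, a few mm short of its -x edge (crop (310,340)). Now slow pushing.

{"fn": "jog_arm", "kwargs": {
  "travel": [
    [0,1,0],
    [0,2,0],
    [0,3,0],
    [0,4,0],
    [0,5,0],
    [0,6,0],
    [0,7,0],
    [0,8,0]
  ],
  "yaw": [0,0,0,0,0,0,0,0]
}}

```text
time_s: 6.48
ee_pos: [0.4237, 0.0743, 0.033]
tcp_rot: [[-0.34, 0.94, -0.001], [0.94, 0.34, -0.0], [0.0, -0.001, -1.0]]
ft_force: [-3.2, -1.5, 1.8]
opening: 0.0297
```

```bash
python3 - <<'E'
from h import *
st()
E
```

```text
br x,y [-58.59 -13.95] z 32.99 F br [-3.48 -0.29  1.76]
```

{"fn": "jog_arm", "kwargs": {
  "travel": [
    [0,0.7,0],
    [0,1.4,0],
    [0,2,0],
    [0,2,0]
  ],
  "yaw": [0,0,0,0]
}}

```text
time_s: 6.82
ee_pos: [0.4259, 0.0751, 0.033]
tcp_rot: [[-0.34, 0.94, -0.0], [0.94, 0.34, 0.0], [0.0, -0.0, -1.0]]
ft_force: [-1.7, -0.6, -0.3]
opening: 0.03
```

```bash
python3 - <<'E'
from h import *
st()
E
```

```text
br x,y [-56.29 -14.  ] z 33.03 F br [-1.78  0.01 -0.27]
```

{"fn": "jog_arm", "kwargs": {
  "travel": [
    [0,0.7,0],
    [0,1.4,0],
    [0,2,0],
    [0,2,0]
  ],
  "yaw": [0,0,0,0]
}}

```text
time_s: 7.15
ee_pos: [0.4276, 0.0757, 0.033]
tcp_rot: [[-0.34, 0.94, -0.001], [0.94, 0.34, -0.0], [0.0, -0.001, -1.0]]
ft_force: [-2.3, -1.2, 1.0]
opening: 0.0298
```

```bash
python3 - <<'E'
from h import *
st()
E
```

```text
br x,y [-54.47 -14.  ] z 33.04 F br [-2.54 -0.31  1.03]
```

{"fn": "jog_arm", "kwargs": {
  "travel": [
    [0,0.5,0],
    [0,1,0],
    [0,1.5,0],
    [0,1.5,0]
  ],
  "yaw": [0,0,0,0]
}}

```text
time_s: 7.48
ee_pos: [0.4281, 0.0761, 0.0329]
tcp_rot: [[-0.34, 0.94, -0.003], [0.94, 0.34, -0.0], [0.001, -0.003, -1.0]]
ft_force: [-6.7, -3.4, 4.8]
opening: 0.0301
```

```bash
python3 - <<'E'
from h import *
st()
E
```

```text
br x,y [-53.93 -13.82] z 32.85 F br [-7.42 -0.95  4.83]
```

{"fn": "jog_arm", "kwargs": {
  "travel": [
    [0,0.5,0],
    [0,1,0],
    [0,1,0],
    [0,1,0]
  ],
  "yaw": [0,0,0,0]
}}

```text
time_s: 7.82
ee_pos: [0.4283, 0.0763, 0.0327]
tcp_rot: [[-0.341, 0.94, -0.005], [0.94, 0.341, -0.001], [0.001, -0.005, -1.0]]
ft_force: [-7.8, -3.0, 6.5]
opening: 0.0301
```

```bash
python3 - <<'E'
from h import *
st()
shot("side",(190,180,340,300),5,"s7",.45)
E
```

```text
br x,y [-53.67 -13.71] z 32.73 F br [-8.3  -0.13  6.53]
```

View pics/s7.png

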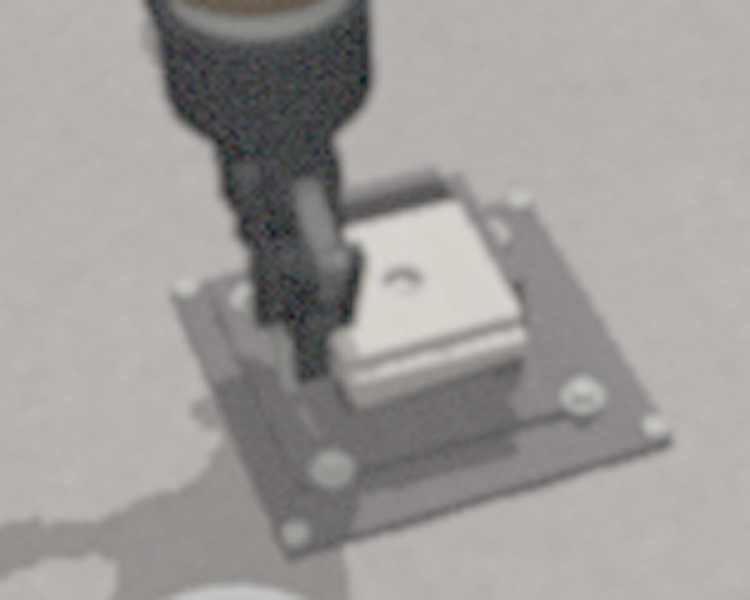

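The plates are square on the +x fence: motion stopped with 8 N at TCP x=-53.7, so the fence face is at about +27 mm and the head's x offset is about -7.7 mm. The side view shows the top plate's right edge meeting the fence. Now around to the -y side.

{"fn": "jog_arm", "kwargs": {
  "travel": [
    [0,-6,0],
    [0,-16,0],
    [0,-20,-10],
    [0,-20,-35],
    [-8,-18,-55],
    [-22,-5,-60],
    [-40,12,-60],
    [-55,28,-60],
    [-64,40,-60],
    [-68,45,-60],
    [-68,46,-60],
    [-68,46,-60]
  ],
  "yaw": [0,0,0,7,14,21,28,35,42,49,56,63]
}}

```text
time_s: 8.87
ee_pos: [0.4979, 0.028, 0.0934]
tcp_rot: [[0.689, 0.725, 0.003], [0.725, -0.689, 0.0], [0.002, 0.002, -1.0]]
ft_force: [0.2, 0.5, -0.2]
opening: 0.0297
```

```bash
python3 - <<'E'
from h import *
st();plan(W(-7.7,-82,80),20)
E
```

```text
br x,y [ -4.74 -82.86] z 93.42 F br [ 0.38  0.39 -0.22]
t 8.87 pos [0.4979 0.028  0.0934] xang 46.48 F [ 0.23  0.5  -0.22] open 0.0297 | travel mm [-2.3 -2.1 13.4] yaw 26.48
```

{"fn": "jog_arm", "kwargs": {
  "travel": [
    [0,0,0],
    [-1,-1,0],
    [-2,-2,0],
    [-2.3,-2,0],
    [-2.3,-2,0],
    [-2.3,-2,0]
  ],
  "yaw": [7,14,21,26.5,26.5,26.5]
}}

```text
time_s: 9.37
ee_pos: [0.494, 0.0279, 0.0933]
tcp_rot: [[0.937, 0.35, 0.002], [0.35, -0.937, 0.0], [0.002, 0.0, -1.0]]
ft_force: [-1.4, -0.1, 0.2]
opening: 0.0296
```

```bash
python3 - <<'E'
from h import *
st();plan(W(-7.7,-80,33),20);shot("wrist",None,1,"w8");shot("top",(270,230,370,340),5,"t8")
E
```

```text
br x,y [ -8.43 -81.59] z 93.35 F br [-1.29  0.4   0.21]
t 9.37 pos [0.494  0.0279 0.0933] xang 20.52 F [-1.35 -0.07  0.21] open 0.0296 | travel mm [ 0.7 -1.6 60.3] yaw 0.52
```

View pics/w8.png

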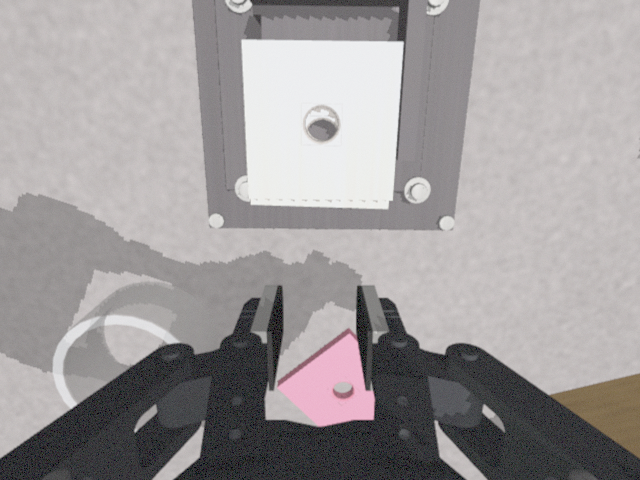

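View pics/t8.png

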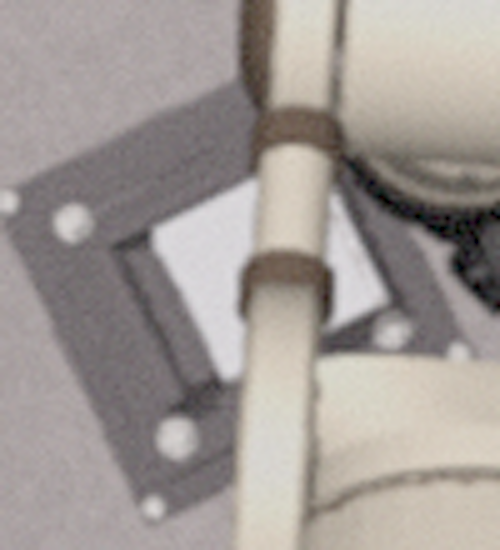

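The wrist view shows the stack against the right (+x) fence, with a gap of ~25 px up to the +y fence. The lower plates protrude slightly at row 207, and the hole is at (322,123). Lowering now.

{"fn": "jog_arm", "kwargs": {
  "travel": [
    [0.7,0,10],
    [0.7,0,25],
    [0.7,0,42],
    [0.7,0,54],
    [0.7,0,60],
    [0.7,-5,60.3],
    [0.7,-10,60.3],
    [0.7,-13,60.3],
    [0.7,-14,60.3]
  ],
  "yaw": [0.5,0.5,0.5,0.5,0.5,0.5,0.5,0.5,0.5]
}}

```text
time_s: 10.22
ee_pos: [0.4896, 0.0419, 0.0336]
tcp_rot: [[0.94, 0.341, 0.001], [0.341, -0.94, -0.0], [0.001, 0.001, -1.0]]
ft_force: [-0.2, 0.2, -0.1]
opening: 0.03
```

```bash
python3 - <<'E'
from h import *
st();plan(W(-7.7,-60,33),20)
E
```

```text
br x,y [ -7.73 -66.96] z 33.57 F br [-0.11  0.26 -0.06]
t 10.22 pos [0.4896 0.0419 0.0336] xang 19.92 F [-0.2   0.21 -0.06] open 0.03 | travel mm [ 0.  -7.   0.6] yaw -0.08
```

{"fn": "jog_arm", "kwargs": {
  "travel": [
    [0,-1.2,0.5],
    [0,-2.4,0.5],
    [0,-3.6,0.5],
    [0,-4.8,0.5],
    [0,-6,0.5],
    [0,-7.2,0.5],
    [0,-8.4,0.5],
    [0,-9.6,0.5],
    [0,-10.8,0.5],
    [0,-12,0.5]
  ],
  "yaw": [0,0,0,0,0,0,0,0,0,0]
}}

```text
time_s: 11.05
ee_pos: [0.4854, 0.0524, 0.0325]
tcp_rot: [[0.94, 0.34, 0.0], [0.34, -0.94, -0.001], [0.0, 0.001, -1.0]]
ft_force: [0.4, -3.3, 2.2]
opening: 0.0297
```

```bash
python3 - <<'E'
from h import *
st()
E
```

```text
br x,y [ -8.17 -55.71] z 32.51 F br [-0.73 -3.28  2.19]
```

Sliding at about 3 N. Continuing.

{"fn": "jog_arm", "kwargs": {
  "travel": [
    [0.3,-1,0],
    [0.3,-2,0],
    [0.3,-3,0],
    [0.3,-4,0],
    [0.3,-5,0],
    [0.3,-6,0],
    [0.3,-7,0],
    [0.3,-7,0]
  ],
  "yaw": [0,0,0,0,0,0,0,0]
}}

```text
time_s: 11.72
ee_pos: [0.4829, 0.0595, 0.0322]
tcp_rot: [[0.94, 0.34, -0.0], [0.34, -0.94, 0.0], [-0.0, -0.0, -1.0]]
ft_force: [0.1, -2.3, 0.5]
opening: 0.0301
```

```bash
python3 - <<'E'
from h import *
st()
E
```

```text
br x,y [ -8.06 -48.13] z 32.23 F br [-0.64 -2.18  0.5 ]
```

{"fn": "jog_arm", "kwargs": {
  "travel": [
    [0,-0.8,0],
    [0,-1.6,0],
    [0,-2.4,0],
    [0,-3,0],
    [0,-3,0]
  ],
  "yaw": [0,0,0,0,0]
}}

```text
time_s: 12.13
ee_pos: [0.4819, 0.0623, 0.0322]
tcp_rot: [[0.94, 0.34, -0.0], [0.34, -0.94, 0.0], [-0.0, -0.0, -1.0]]
ft_force: [-0.1, -2.3, 0.7]
opening: 0.03
```

```bash
python3 - <<'E'
from h import *
st()
E
```

```text
br x,y [ -8.05 -45.21] z 32.24 F br [-0.89 -2.16  0.68]
```

{"fn": "jog_arm", "kwargs": {
  "travel": [
    [0,-0.6,0],
    [0,-1.2,0],
    [0,-1.8,0],
    [0,-2,0],
    [0,-2,0]
  ],
  "yaw": [0,0,0,0,0]
}}

```text
time_s: 12.55
ee_pos: [0.4813, 0.064, 0.0323]
tcp_rot: [[0.94, 0.34, -0.0], [0.34, -0.94, -0.0], [-0.0, 0.0, -1.0]]
ft_force: [0.1, -2.7, 0.6]
opening: 0.0299
```

```bash
python3 - <<'E'
from h import *
st()
E
```

```text
br x,y [ -8.02 -43.36] z 32.28 F br [-0.81 -2.58  0.56]
```

{"fn": "jog_arm", "kwargs": {
  "travel": [
    [0,-0.6,0],
    [0,-1.2,0],
    [0,-1.8,0],
    [0,-2,0],
    [0,-2,0]
  ],
  "yaw": [0,0,0,0,0]
}}

```text
time_s: 12.97
ee_pos: [0.4806, 0.066, 0.0323]
tcp_rot: [[0.94, 0.34, -0.0], [0.34, -0.94, 0.0], [-0.0, -0.0, -1.0]]
ft_force: [0.3, -2.4, 0.7]
opening: 0.0303
```

```bash
python3 - <<'E'
from h import *
st()
E
```

```text
br x,y [ -7.99 -41.3 ] z 32.28 F br [-0.53 -2.39  0.71]
```

{"fn": "jog_arm", "kwargs": {
  "travel": [
    [0,-0.6,0],
    [0,-1.2,0],
    [0,-1.8,0],
    [0,-2,0],
    [0,-2,0]
  ],
  "yaw": [0,0,0,0,0]
}}

```text
time_s: 13.38
ee_pos: [0.4799, 0.0679, 0.0323]
tcp_rot: [[0.94, 0.34, -0.0], [0.34, -0.94, 0.0], [-0.0, -0.0, -1.0]]
ft_force: [0.2, -3.1, 1.0]
opening: 0.0297
```

```bash
python3 - <<'E'
from h import *
st();shot("side",(190,180,340,300),5,"s9",.45)
E
```

```text
br x,y [ -7.99 -39.28] z 32.27 F br [-0.82 -2.97  1.04]
```

View pics/s9.png

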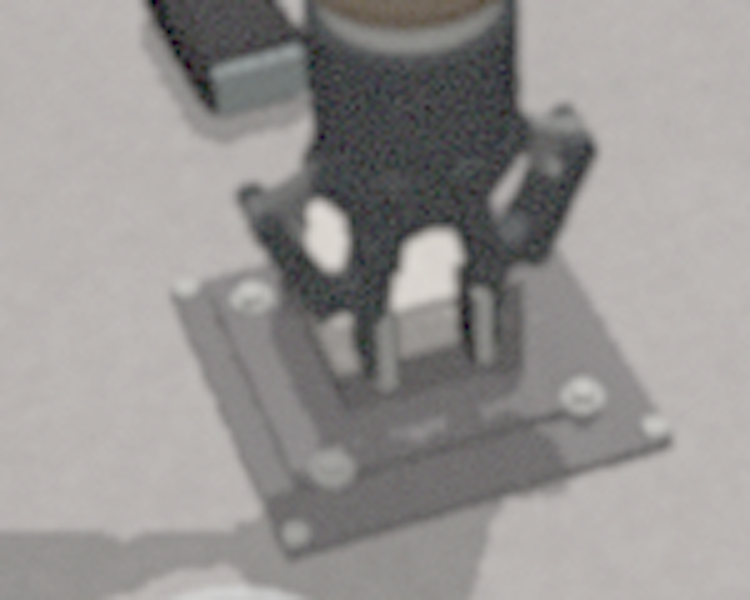

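{"fn": "jog_arm", "kwargs": {
  "travel": [
    [0,-0.4,0],
    [0,-0.8,0],
    [0,-1.2,0],
    [0,-1.5,0],
    [0,-1.5,0]
  ],
  "yaw": [0,0,0,0,0]
}}

```text
time_s: 13.85
ee_pos: [0.4798, 0.0686, 0.0325]
tcp_rot: [[0.94, 0.34, 0.001], [0.34, -0.94, -0.001], [0.0, 0.001, -1.0]]
ft_force: [1.5, -5.8, 0.2]
opening: 0.03
```

```bash
python3 - <<'E'
from h import *
st()
E
```

```text
br x,y [ -7.8  -38.53] z 32.47 F br [-0.56 -5.94  0.22]
```

{"fn": "jog_arm", "kwargs": {
  "travel": [
    [0,-0.4,0],
    [0,-0.8,0],
    [0,-1.2,0],
    [0,-1.2,0],
    [0,-1.2,0]
  ],
  "yaw": [0,0,0,0,0]
}}

```text
time_s: 14.27
ee_pos: [0.48, 0.0697, 0.0326]
tcp_rot: [[0.94, 0.34, 0.002], [0.34, -0.94, -0.001], [0.002, 0.002, -1.0]]
ft_force: [1.9, -4.7, -1.4]
opening: 0.0301
```

```bash
python3 - <<'E'
from h import *
st()
E
```

```text
br x,y [ -7.29 -37.54] z 32.63 F br [ 0.18 -5.05 -1.43]
```

{"fn": "jog_arm", "kwargs": {
  "travel": [
    [0,-0.4,0],
    [0,-0.8,0],
    [0,-1.2,0],
    [0,-1.2,0],
    [0,-1.2,0]
  ],
  "yaw": [0,0,0,0,0]
}}

```text
time_s: 14.68
ee_pos: [0.4801, 0.0702, 0.0328]
tcp_rot: [[0.94, 0.34, 0.003], [0.34, -0.94, -0.002], [0.002, 0.003, -1.0]]
ft_force: [2.7, -9.1, -0.3]
opening: 0.03
```

```bash
python3 - <<'E'
from h import *
st();shot("wrist",None,1,"w10")
E
```

```text
br x,y [ -7.06 -37.12] z 32.81 F br [-0.57 -9.46 -0.34]
```

View pics/w10.png

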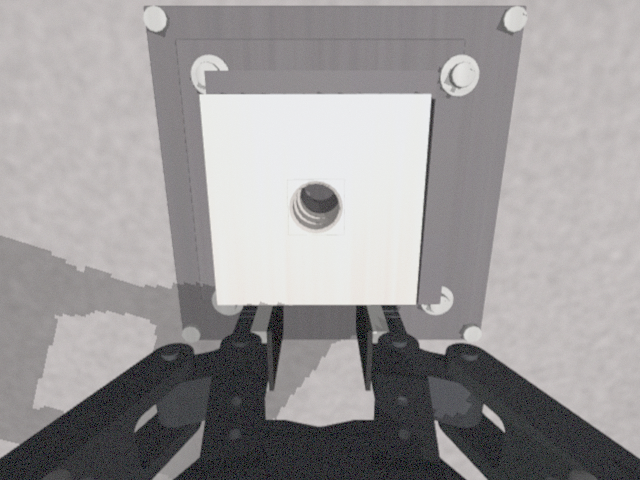

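Felt the +y fence at 9.5 N. The wrist view shows the top plate flush with the fence at the top (row 95) and a thin dark sliver on the +x side (cols 431–435). I'll measure whether that is a real gap and get the hole position.

```bash
python3 - <<'E'
from h import *
st();im=ctrl.get_image("wrist");c=ctrl.calibration("wrist")
g=im.mean(2)
def b(uv,z):
    q=ray(c,uv,z)[:2]-B0;return (1000*np.array([q@ex,q@ey])).round(2)
for r in(110,150,200,250,290):
    row=g[r-1:r+2].mean(0);d=row[400:450].astype(int)
    e=[i for i in range(410,445) if row[i]>160>=row[i+1]][-1]
    eL=[i for i in range(190,240) if row[i]<160<=row[i+1]][0]
    print(r,d[15:45],e,b((e+.5,r),.064),b((eL+.5,r),.064))
for cc in(230,260,300,350,400):
    col=g[:,cc-1:cc+2].mean(1);e=[i for i in range(80,110) if col[i]<160<=col[i+1]][0];e2=[i for i in range(285,320) if col[i]>150>=col[i+1]]
    print(cc,e,b((cc,e+.5),.064),e2,b((cc,e2[-1]+.5),.064) if e2 else None)
cv2.imwrite("pics/w10c.png",(255*(cv2.resize(im[60:340,180:460],None,fx=2.1,fy=2.1,interpolation=cv2.INTER_CUBIC)/255.)**.6).astype(np.uint8)[:,:,::-1])
E
```

```text
br x,y [ -7.09 -37.11] z 32.8 F br [ 0.25 -8.62 -0.67]
110 [222 221 221 222 223 222 223 223 224 224 224 223 224 225 206 106  35  19
  32  63  94  95  93  94  95  93  96  94  95  94] 429 [27.15 39.54] [-42.38  39.67]
150 [222 223 222 222 223 222 223 223 224 224 225 208 117  36  24  48  80  95
  95  94  95  93  96  94  95  95  92  93  95  93] 426 [27.21 27.6 ] [-42.57  27.75]
200 [222 222 223 222 223 223 224 214 157  50  26  54  87  92  94  92  93  92
  94  93  92  93  93  93  93  93  95  92  93  92] 422 [27.22 11.61] [-42.74  11.77]
250 [221 222 222 223 197  68  31  60  92  94  93  92  90  93  92  92  92  94
  92  93  92  93  91  94  93  91  93  92  92  92] 419 [27.57 -5.72] [-42.59  -5.53]
290 [220 195  76  38  76  92  93  92  93  93  92  94  91  93  93  93  91  92
  92  93  92  91  90  92  90  98 138 189 192 191] 416 [ 27.65 -20.65] [-42.81 -20.44]
230 93 [-33.1   44.37] [305] [-38.17 -26.51]
260 93 [-24.11  44.35] [303] [-27.48 -25.75]
300 93 [-12.11  44.33] [304] [-13.3  -26.19]
350 93 [ 2.88 44.3 ] [304] [  4.45 -26.25]
400 93 [17.89 44.28] [304] [ 22.21 -26.3 ]
```

View pics/w10c.png

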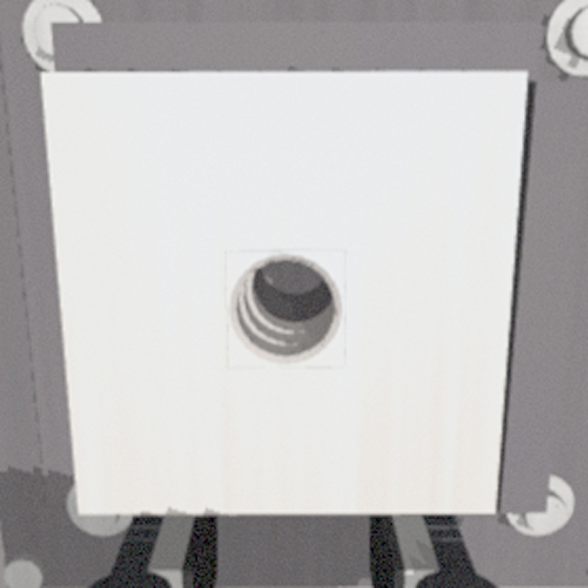

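Touch and camera agree: hole centre about (-7.6, +9.0) in my bracket frame. The sliver suggests up to 1 mm of gap at +x opened during the y push, so I'll re-seat with a second light +x push.

{"fn": "jog_arm", "kwargs": {
  "travel": [
    [0,5,0],
    [0,14,0],
    [0,18,-8],
    [0,18,-30],
    [-6,16,-52],
    [-20,8,-60],
    [-38,-10,-60],
    [-54,-28,-60],
    [-66,-40,-60],
    [-70,-46,-60],
    [-71,-46,-60],
    [-71,-46,-60]
  ],
  "yaw": [0,0,0,-7,-14,-21,-28,-35,-42,-49,-56,-63]
}}

```text
time_s: 15.78
ee_pos: [0.3956, 0.091, 0.0927]
tcp_rot: [[0.118, 0.993, -0.0], [0.993, -0.118, 0.001], [0.001, -0.0, -1.0]]
ft_force: [-0.9, -0.1, 0.7]
opening: 0.0298
```

```bash
python3 - <<'E'
from h import *
st();plan(W(-78,9,80),110)
E
```

```text
br x,y [-79.31  11.26] z 92.67 F br [-0.87  0.2   0.73]
t 15.78 pos [0.3956 0.091  0.0927] xang 83.24 F [-0.89 -0.11  0.73] open 0.0298 | travel mm [-1.4  2.2 12.7] yaw -26.76
```

{"fn": "jog_arm", "kwargs": {
  "travel": [
    [0,0,0],
    [-1,1,0],
    [-1.4,2.2,0],
    [-1.4,2.2,0],
    [-1.4,2.2,0]
  ],
  "yaw": [-7,-14,-21,-26.8,-26.8]
}}

```text
time_s: 16.2
ee_pos: [0.3983, 0.0889, 0.0927]
tcp_rot: [[-0.339, 0.941, -0.0], [0.941, 0.339, 0.001], [0.001, 0.0, -1.0]]
ft_force: [-0.1, -0.3, -0.3]
opening: 0.0298
```

```bash
python3 - <<'E'
from h import *
st();plan(W(-72,8,33),110);shot("wrist",(180,120,460,400),2.1,"w11",.5)
E
```

```text
br x,y [-77.53   8.46] z 92.67 F br [-0.24 -0.28 -0.28]
t 16.2 pos [0.3983 0.0889 0.0927] xang 109.79 F [-0.13 -0.34 -0.28] open 0.0298 | travel mm [-0.5  5.5 59.7] yaw -0.21
```

View pics/w11.png

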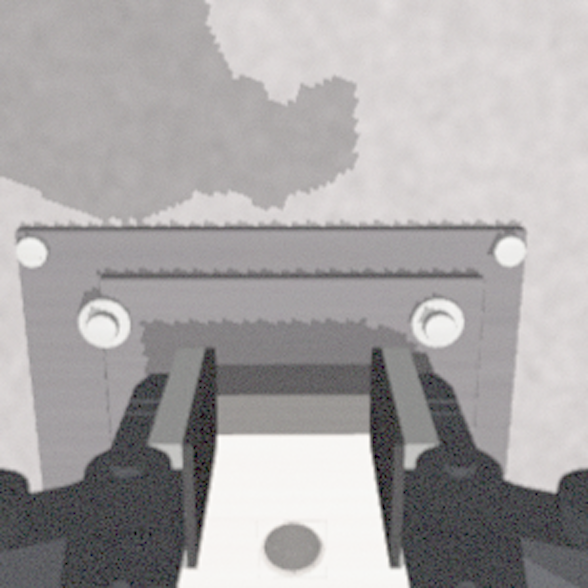

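{"fn": "jog_arm", "kwargs": {
  "travel": [
    [0,0,10],
    [0,0,25],
    [0,0,42],
    [0,0,54],
    [0,0,59.5],
    [0,5,59.5],
    [0,11,59.5],
    [0,16,59.5],
    [0,19,59.5],
    [0,20,59.5],
    [0,20.5,59.5]
  ],
  "yaw": [-0.2,-0.2,-0.2,-0.2,-0.2,-0.2,-0.2,-0.2,-0.2,-0.2,-0.2]
}}

```text
time_s: 17.17
ee_pos: [0.4183, 0.0959, 0.0333]
tcp_rot: [[-0.34, 0.94, 0.001], [0.94, 0.34, -0.0], [-0.0, 0.001, -1.0]]
ft_force: [0.6, 0.2, -0.1]
opening: 0.0298
```

{"fn": "jog_arm", "kwargs": {
  "travel": [
    [0,0.6,0],
    [0,1.2,0],
    [0,1.8,0],
    [0,2.2,0],
    [0,2.2,0]
  ],
  "yaw": [0,0,0,0,0]
}}

```text
time_s: 17.58
ee_pos: [0.4196, 0.0965, 0.0328]
tcp_rot: [[-0.34, 0.94, 0.0], [0.94, 0.34, 0.0], [-0.0, 0.0, -1.0]]
ft_force: [0.2, 0.7, 0.3]
opening: 0.0298
```

```bash
python3 - <<'E'
from h import *
st()
E
```

```text
br x,y [-54.83   8.29] z 32.82 F br [0.46 0.56 0.33]
```

{"fn": "jog_arm", "kwargs": {
  "travel": [
    [0,0.5,0],
    [0,1,0],
    [0,1.5,0],
    [0,1.5,0]
  ],
  "yaw": [0,0,0,0]
}}

```text
time_s: 17.92
ee_pos: [0.4209, 0.097, 0.0327]
tcp_rot: [[-0.34, 0.94, -0.0], [0.94, 0.34, -0.0], [0.0, -0.0, -1.0]]
ft_force: [-1.2, 0.2, -0.7]
opening: 0.0302
```

```bash
python3 - <<'E'
from h import *
st()
E
```

```text
br x,y [-53.44   8.32] z 32.73 F br [-1.1  0.6 -0.7]
```

{"fn": "jog_arm", "kwargs": {
  "travel": [
    [0,0.5,0],
    [0,1,0],
    [0,1.3,0],
    [0,1.3,0]
  ],
  "yaw": [0,0,0,0]
}}

```text
time_s: 18.25
ee_pos: [0.4219, 0.0974, 0.0327]
tcp_rot: [[-0.34, 0.94, -0.001], [0.94, 0.34, -0.0], [0.0, -0.001, -1.0]]
ft_force: [-2.7, -1.0, 2.7]
opening: 0.0295
```

```bash
python3 - <<'E'
from h import *
st()
E
```

```text
br x,y [-52.44   8.3 ] z 32.7 F br [-2.88 -0.06  2.72]
```

{"fn": "jog_arm", "kwargs": {
  "travel": [
    [0,0.5,0],
    [0,1,0],
    [0,1.3,0],
    [0,1.3,0]
  ],
  "yaw": [0,0,0,0]
}}

```text
time_s: 18.58
ee_pos: [0.4221, 0.0975, 0.0326]
tcp_rot: [[-0.34, 0.94, -0.004], [0.94, 0.34, -0.001], [0.0, -0.004, -1.0]]
ft_force: [-7.0, -3.6, 6.0]
opening: 0.0299
```

```bash
python3 - <<'E'
from h import *
st()
E
```

```text
br x,y [-52.2    8.39] z 32.55 F br [-7.79 -1.03  5.96]
```

{"fn": "jog_arm", "kwargs": {
  "travel": [
    [0,0.5,0],
    [0,1,0],
    [0,1,0],
    [0,1,0]
  ],
  "yaw": [0,0,0,0]
}}

```text
time_s: 18.92
ee_pos: [0.4222, 0.0976, 0.0324]
tcp_rot: [[-0.34, 0.94, -0.006], [0.94, 0.34, -0.002], [0.0, -0.006, -1.0]]
ft_force: [-9.6, -4.9, 7.6]
opening: 0.03
```

```bash
python3 - <<'E'
from h import *
st()
E
```

```text
br x,y [-52.02   8.44] z 32.4 F br [-10.66  -1.32   7.62]
```

Seated: stalled at 10.7 N with TCP x≈-52.1. That gives a hole x of about -6.1, and y≈+9.0 from touch. I'm backing off and swinging to the -y side for a look on the way to the holder.

{"fn": "jog_arm", "kwargs": {
  "travel": [
    [0,-6,0],
    [0,-16,0],
    [0,-20,-10],
    [0,-20,-35],
    [-8,-18,-55],
    [-22,-5,-60],
    [-40,12,-60],
    [-55,28,-60],
    [-64,40,-60],
    [-70,45,-60],
    [-72,46,-60],
    [-72,46,-60]
  ],
  "yaw": [0,0,0,7,14,21,28,35,42,49,56,63]
}}

```text
time_s: 19.92
ee_pos: [0.4935, 0.0458, 0.093]
tcp_rot: [[0.689, 0.725, 0.002], [0.725, -0.689, 0.0], [0.002, 0.002, -1.0]]
ft_force: [-0.4, 0.1, -0.3]
opening: 0.03
```

{"fn": "jog_arm", "kwargs": {
  "travel": [
    [0,0,0],
    [0,0,0],
    [0,0,0],
    [0,0,0],
    [0,0,0]
  ],
  "yaw": [7,14,21,26.5,26.5]
}}

```text
time_s: 20.33
ee_pos: [0.4927, 0.0462, 0.093]
tcp_rot: [[0.938, 0.346, 0.002], [0.346, -0.938, 0.0], [0.002, 0.0, -1.0]]
ft_force: [0.6, -0.7, 0.3]
opening: 0.0301
```

```bash
python3 - <<'E'
from h import *
st();im=ctrl.get_image("wrist");c=ctrl.calibration("wrist");import pickle
pickle.dump((c,im),open("w12.pkl","wb"));cv2.imwrite("pics/w12.png",im[:,:,::-1])
E
```

```text
br x,y [ -3.39 -63.95] z 92.95 F br [ 0.3  -0.9   0.33]
```

View pics/w12.png

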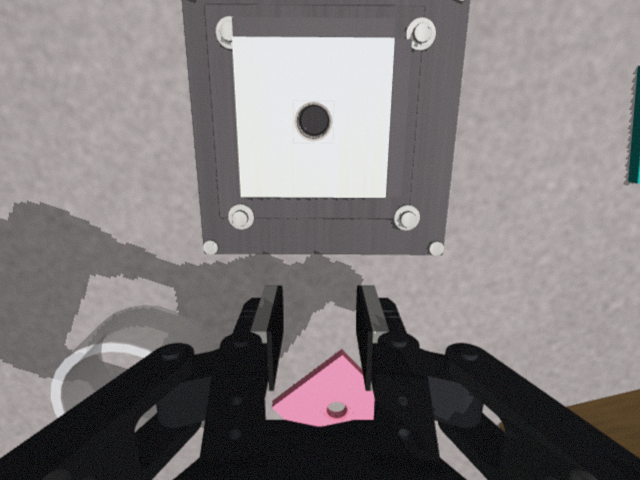

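The stack is flush with both fences with no sliver, and the hole shows as one clean dark circle at (314,120). Measuring it now and planning the pin approach.

```bash
python3 - <<'E'
from h import *
import pickle
c,im=pickle.load(open("w12.pkl","rb"));g=cv2.cvtColor(im,cv2.COLOR_RGB2GRAY)
def b(uv,z):
    p=ray(c,uv,z);q=p[:2]-B0;return p.round(4),(1000*np.array([q@ex,q@ey])).round(2)
m=(g[90:155,280:350]<160).astype(np.uint8);cs,_=cv2.findContours(m,0,1)
for k in cs:
    if cv2.contourArea(k)>200:
        e=cv2.fitEllipse(k);print(e,b((e[0][0]+280,e[0][1]+90),.064))
m=(g[20:215,215:400]>170).astype(np.uint8);m=cv2.morphologyEx(m,cv2.MORPH_CLOSE,np.ones((45,45)));cs,_=cv2.findContours(m,0,1)
k=max(cs,key=cv2.contourArea);a=cv2.approxPolyDP(k,8,True).reshape(-1,2)+[215,20];print(a.tolist());P=np.array([b(v,.064)[1] for v in a]);print(P,P.mean(0))
for n in("foot corners",):
    for uv in((186,0),(203,256),(444,256)):print(b(uv,.006))
plan((.588,-.247,.16),20)
E
```

```text
((33.07210159301758, 30.70616340637207), (33.19248580932617, 34.92951965332031), 177.757080078125) (array([0.4653, 0.1132, 0.064 ]), array([-6.25,  8.35]))
[[215, 20], [215, 138], [237, 138], [239, 204], [215, 205], [215, 214], [399, 214], [399, 20]]
[[-48.06  49.09]
 [-51.57   0.27]
 [-41.4    0.36]
 [-42.15 -30.91]
 [-53.86 -31.51]
 [-54.19 -36.04]
 [ 36.1  -35.29]
 [ 30.12  49.79]] [-28.12625  -4.28   ]
(array([0.3771, 0.1473, 0.006 ]), array([-77.41,  70.56]))
(array([0.426 , 0.0045, 0.006 ]), array([-80.3 , -80.38]))
(array([0.5771, 0.0609, 0.006 ]), array([ 80.91, -79.08]))
t 20.38 pos [0.4926 0.0462 0.0929] xang 20.48 F [ 0.44  0.21 -0.2 ] open 0.0298 | travel mm [-13.1 308.1 -67. ] yaw 0.48
```

Hole by camera is (-6.25, 8.35) and by touch (-6.1, 8.9). I'll use (-6.2, 8.7), which is world ≈(0.4652, 0.1136). Now to the pin, flying high with the jaws opening.

{"fn": "jog_arm", "kwargs": {
  "travel": [
    [0,3,-15],
    [-1,18,-40],
    [-2,45,-60],
    [-3,78,-67],
    [-5,114,-67],
    [-6,150,-67],
    [-8,186,-67],
    [-9,222,-67],
    [-11,256,-67],
    [-12,284,-67],
    [-13,300,-67],
    [-13,307,-67]
  ],
  "yaw": [0,0,0,0,0.5,0.5,0.5,0.5,0.5,0.5,0.5,0.5],
  "jaw": 0.6
}}

```text
time_s: 21.38
ee_pos: [0.5873, -0.2488, 0.1596]
tcp_rot: [[0.94, 0.34, 0.001], [0.34, -0.94, -0.001], [0.001, 0.001, -1.0]]
ft_force: [-0.2, -0.2, 0.6]
opening: 0.0514
```

{"fn": "jog_arm", "kwargs": {
  "travel": [
    [0,0,0],
    [0,0,0],
    [0,0,0]
  ],
  "yaw": [0,0,0]
}}

```text
time_s: 21.63
ee_pos: [0.5867, -0.2447, 0.1597]
tcp_rot: [[0.94, 0.342, -0.0], [0.342, -0.94, 0.001], [-0.0, -0.001, -1.0]]
ft_force: [0.4, 0.3, 0.1]
opening: 0.0516
```

```bash
python3 - <<'E'
from h import *
plan((.588,-.247,.16),20)
im=ctrl.get_image("wrist");c=ctrl.calibration("wrist");import pickle
pickle.dump((c,im),open("w13.pkl","wb"));cv2.imwrite("pics/w13.png",im[:,:,::-1])
E
```

```text
t 21.63 pos [ 0.5867 -0.2447  0.1597] xang 19.98 F [0.43 0.25 0.07] open 0.0516 | travel mm [ 0.4  2.6 -0.3] yaw -0.02
```

View pics/w13.png

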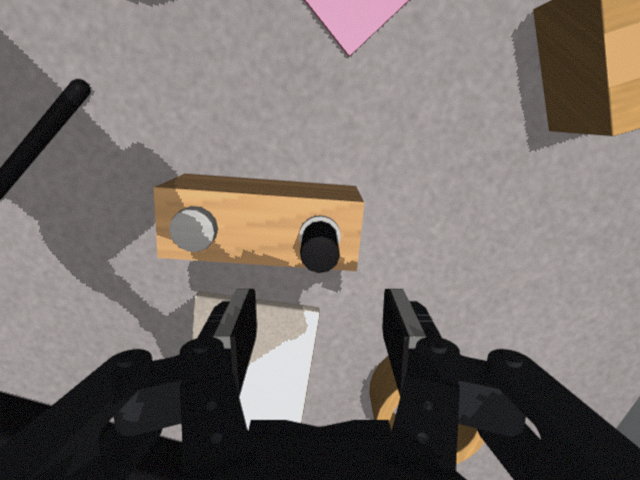

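The wrist view has the knob's top at (320,252), between and ahead of the pads, its collar at about (320,228), and the short pin's head at (193,229), well clear. Computing the ray.

```bash
python3 - <<'E'
from h import *
import pickle
c,im=pickle.load(open("w13.pkl","rb"));g=im.max(2)
m=(g[215:280,290:350]<60).astype(np.uint8);cs,_=cv2.findContours(m,0,1);k=max(cs,key=cv2.contourArea)
x,y,w,h=cv2.boundingRect(k);print(x+290,y+215,w,h)
# knob top disc: bottom of blob is the top disc's lower edge; width w -> disc
cx=x+290+w/2-.5;cy=y+215+h-w/2-.5
print(cx,cy,ray(c,(cx,cy),.102),"width mm",1000*np.linalg.norm(ray(c,(cx-w/2,cy),.102)-ray(c,(cx+w/2,cy),.102)))
o=im[195:290,270:370];cv2.imwrite("pics/w13c.png",(255*(cv2.resize(o,None,fx=6,fy=6,interpolation=cv2.INTER_CUBIC)/255.)**.5).astype(np.uint8)[:,:,::-1])
p=ray(c,(cx,cy),.102);plan((p[0],p[1],.066),20)
m=(im[205:255,165:225].astype(int));
E
```

```text
300 221 39 52
319.0 253.0 [ 0.58816744 -0.24714769  0.102     ] width mm 22.874364902065714
t 21.68 pos [ 0.5867 -0.2447  0.1598] xang 19.98 F [ 0.26 -0.27  0.57] open 0.0518 | travel mm [ 0.5  2.9 93.8] yaw -0.02
```

View pics/w13c.png

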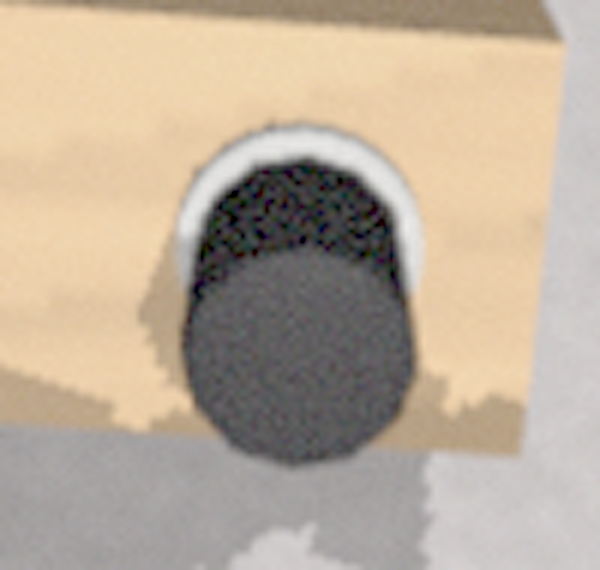

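Knob axis at (0.588, -0.247), matching the earlier estimate. I'll descend partway and check the finger height.

{"fn": "jog_arm", "kwargs": {
  "travel": [
    [0.5,1,8],
    [0.5,2,22],
    [0.5,3,40],
    [0.5,3,58],
    [0.5,3,70],
    [0.5,3,76],
    [0.5,3,78],
    [0.5,3,78]
  ],
  "yaw": [0,0,0,0,0,0,0,0]
}}

```text
time_s: 22.35
ee_pos: [0.5882, -0.2486, 0.0813]
tcp_rot: [[0.94, 0.34, -0.001], [0.34, -0.94, 0.0], [-0.0, -0.001, -1.0]]
ft_force: [-0.9, -0.1, 0.1]
opening: 0.0513
```

```bash
python3 - <<'E'
from h import *
plan((.588,-.247,.066),20)
shot("side",(270,320,420,440),5,"s14",.5)
s=ctrl.calibration("side")
for z in(60,70,80,90): print(z,[((proj(s,[.588+d*.94,-.247+d*.342,z/1000])-[270,320])*5).round(0).tolist() for d in(-.027,.027)])
E
```

```text
t 22.35 pos [ 0.5882 -0.2486  0.0813] xang 19.88 F [-0.9  -0.11  0.12] open 0.0513 | travel mm [ 0.4 -1.5 15.3] yaw -0.12
60 [[307.0, 387.0], [472.0, 323.0]]
70 [[308.0, 369.0], [475.0, 305.0]]
80 [[309.0, 350.0], [477.0, 286.0]]
90 [[310.0, 331.0], [480.0, 266.0]]
```

View pics/s14.png

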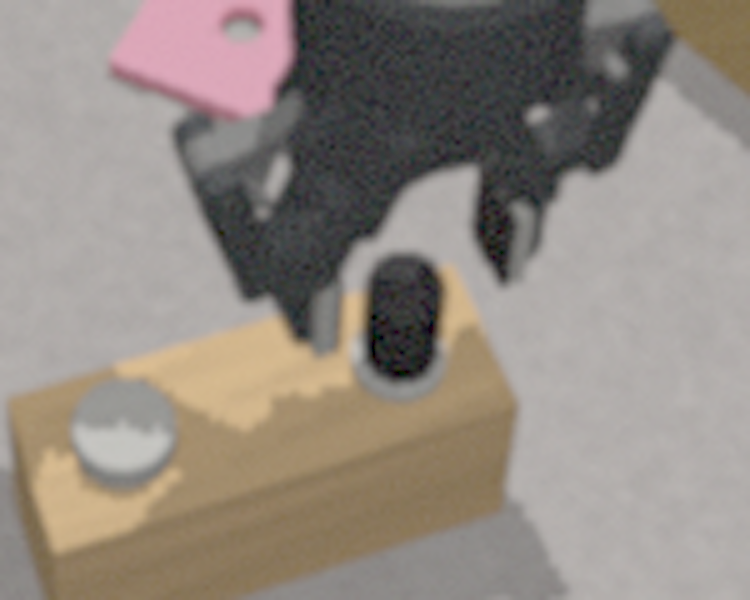

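The pad tips are at z≈89 with the TCP at 81, level with the upper third of the knob and clear of everything. Descending 14 mm and closing softly.

{"fn": "jog_arm", "kwargs": {
  "travel": [
    [0.4,-1.5,4],
    [0.4,-1.5,9],
    [0.4,-1.5,13],
    [0.4,-1.5,14],
    [0.4,-1.5,14]
  ],
  "yaw": [0,0,0,0,0]
}}

```text
time_s: 22.82
ee_pos: [0.5879, -0.247, 0.0672]
tcp_rot: [[0.94, 0.34, -0.001], [0.34, -0.94, 0.001], [-0.001, -0.001, -1.0]]
ft_force: [-0.2, -0.1, 0.4]
opening: 0.0513
```

{"fn": "jog_arm", "kwargs": {
  "travel": [
    [0,0,0],
    [0,0,0],
    [0,0,0],
    [0,0,0],
    [0,0,0],
    [0,0,0],
    [0,0,0]
  ],
  "yaw": [0,0,0,0,0,0,0],
  "jaw": 0.2,
  "newtons": 20
}}

```text
time_s: 23.4
ee_pos: [0.5883, -0.2474, 0.0682]
tcp_rot: [[0.94, 0.34, 0.0], [0.34, -0.94, -0.0], [0.0, 0.0, -1.0]]
ft_force: [-0.8, -0.2, 2.9]
opening: 0.0232
```

```bash
python3 - <<'E'
from h import *
plan((.588,-.247,.067),20)
shot("side",(270,320,420,440),5,"s15",.5)
E
```

```text
t 23.4 pos [ 0.5883 -0.2474  0.0682] xang 19.87 F [-0.82 -0.2   2.9 ] open 0.0232 | travel mm [-0.1 -0.5  1.2] yaw -0.13
```

View pics/s15.png

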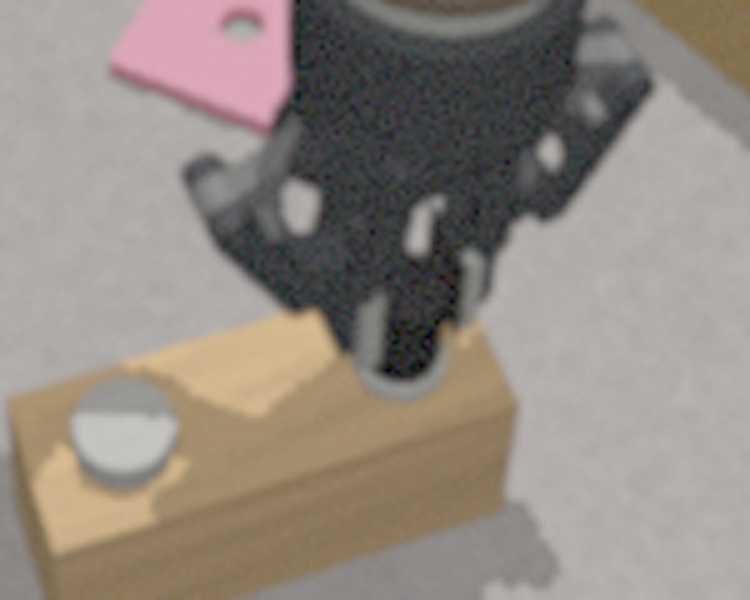

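First grasp centred the knob along the holder. I'll release, turn 90° and grip again so it is centred both ways, raising 2 mm since the closing pads touched the collar lightly (2.9 N).

{"fn": "jog_arm", "kwargs": {
  "travel": [
    [0,0,0],
    [0,0,-1],
    [0,0,-2],
    [0,0,-2],
    [0,0,-2],
    [0,0,-2],
    [0,0,-2],
    [0,0,-2],
    [0,0,-2],
    [0,0,-2],
    [0,0,-2],
    [0,0,-2]
  ],
  "yaw": [0,0,0,7,14,21,28,35,42,49,56,63],
  "jaw": 0.5
}}

```text
time_s: 24.45
ee_pos: [0.5882, -0.2472, 0.0697]
tcp_rot: [[0.726, -0.688, 0.0], [-0.688, -0.726, 0.0], [-0.0, -0.0, -1.0]]
ft_force: [-0.5, 0.4, -0.3]
opening: 0.0429
```

{"fn": "jog_arm", "kwargs": {
  "travel": [
    [0,0,0],
    [0,0,0],
    [0,0,0],
    [0,0,0],
    [0,0,0],
    [0,0,0]
  ],
  "yaw": [7,14,21,27,27,27]
}}

```text
time_s: 24.95
ee_pos: [0.5882, -0.2472, 0.0698]
tcp_rot: [[0.343, -0.939, -0.0], [-0.939, -0.343, 0.0], [-0.0, 0.0, -1.0]]
ft_force: [-0.4, -0.4, -0.2]
opening: 0.0426
```

```bash
python3 - <<'E'
from h import *
plan((.5883,-.2474,.070),-70)
E
```

```text
t 24.95 pos [ 0.5882 -0.2472  0.0698] xang -69.96 F [-0.42 -0.44 -0.24] open 0.0426 | travel mm [ 0.2 -0.1 -0.2] yaw 0.04
```

{"fn": "jog_arm", "kwargs": {
  "travel": [
    [0,0,0],
    [0,0,0],
    [0,0,0],
    [0,0,0],
    [0,0,0],
    [0,0,0]
  ],
  "yaw": [0,0,0,0,0,0],
  "jaw": 0.1,
  "newtons": 30
}}

```text
time_s: 25.45
ee_pos: [0.5883, -0.2473, 0.0699]
tcp_rot: [[0.34, -0.94, 0.0], [-0.94, -0.34, -0.0], [0.0, -0.0, -1.0]]
ft_force: [-0.1, -1.0, 1.1]
opening: 0.0228
```

```bash
python3 - <<'E'
from h import *
plan((.5883,-.2474,.150),-70)
E
```

```text
t 25.45 pos [ 0.5883 -0.2473  0.0699] xang -70.12 F [-0.13 -1.04  1.14] open 0.0228 | travel mm [  0.1  -0.  -80.1] yaw -0.12
```

{"fn": "jog_arm", "kwargs": {
  "travel": [
    [0,0,-3],
    [0,0,-10],
    [0,0,-22],
    [0,0,-38],
    [0,0,-54],
    [0,0,-68],
    [0,0,-76],
    [0,0,-80],
    [0,0,-80]
  ],
  "yaw": [0,0,0,0,0,0,0,0,0]
}}

```text
time_s: 26.2
ee_pos: [0.5887, -0.2474, 0.1511]
tcp_rot: [[0.34, -0.94, 0.002], [-0.94, -0.34, -0.001], [0.001, -0.001, -1.0]]
ft_force: [0.4, -0.4, -1.0]
opening: 0.023
```

```bash
python3 - <<'E'
from h import *
plan(W(-6.2,8.7,150),-70)
shot("side",(250,250,430,430),4,"s16",.5)
E
```

```text
t 26.2 pos [ 0.5887 -0.2474  0.1511] xang -70.13 F [ 0.42 -0.44 -1.02] open 0.023 | travel mm [-381.5   -6.6    0.6] yaw -0.13
```

View pics/s16.png

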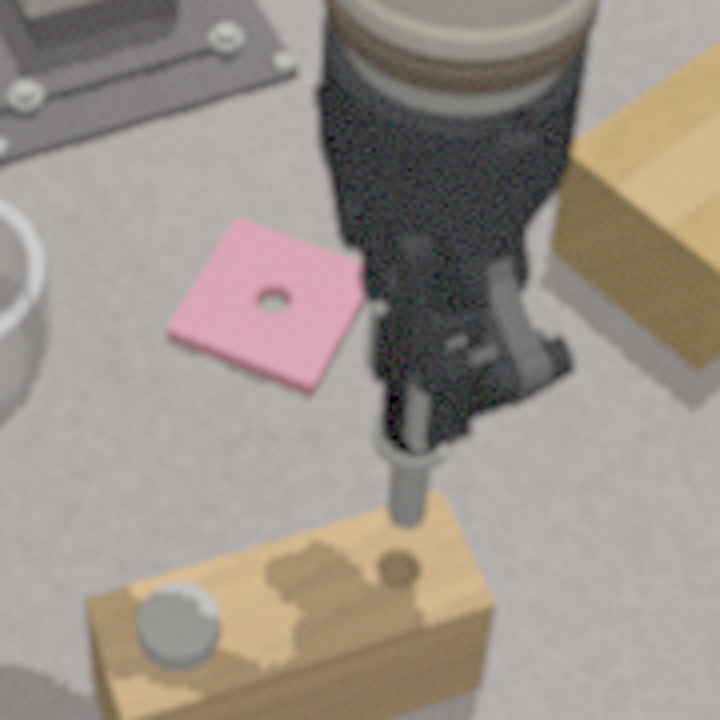

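The pin is in hand and upright; its socket shows empty at (400,570), and the short pin at (180,625) is untouched. Carrying it to the hole.

{"fn": "jog_arm", "kwargs": {
  "travel": [
    [-6,0,0],
    [-20,0,0],
    [-44,-1,0],
    [-74,-1,0],
    [-108,-2,0],
    [-144,-2,0],
    [-180,-3,0],
    [-216,-4,0],
    [-252,-4,0],
    [-286,-5,0],
    [-316,-6,0],
    [-340,-6,0]
  ],
  "yaw": [0,0,0,0,0,0,0,0,0,0,0,0]
}}

```text
time_s: 27.25
ee_pos: [0.4761, 0.077, 0.1486]
tcp_rot: [[0.341, -0.94, -0.003], [-0.94, -0.341, 0.001], [-0.002, 0.002, -1.0]]
ft_force: [0.3, 0.3, -0.9]
opening: 0.0229
```

{"fn": "jog_arm", "kwargs": {
  "travel": [
    [-18,0,0],
    [-30,0,0],
    [-38,0,0],
    [-41,0,0],
    [-41,0,0],
    [-41,0,0],
    [-41,0,0]
  ],
  "yaw": [0,0,0,0,0,0,0]
}}

```text
time_s: 27.83
ee_pos: [0.4647, 0.1123, 0.1498]
tcp_rot: [[0.339, -0.941, 0.0], [-0.941, -0.339, -0.0], [0.0, 0.0, -1.0]]
ft_force: [-0.4, 0.4, -0.9]
opening: 0.0231
```

```bash
python3 - <<'E'
from h import *
st();plan(W(-6.2,8.7,125),-70)
im=ctrl.get_image("wrist");cv2.imwrite("pics/w17.png",im[:,:,::-1])
shot("side",(190,160,340,280),5,"s17",.5)
E
```

```text
br x,y [-7.08  7.71] z 149.78 F br [-0.25  0.54 -0.87]
t 27.83 pos [0.4647 0.1123 0.1498] xang -70.2 F [-0.42  0.42 -0.87] open 0.0231 | travel mm [-1.  -0.9 24.8] yaw -0.2
```

View pics/w17.png

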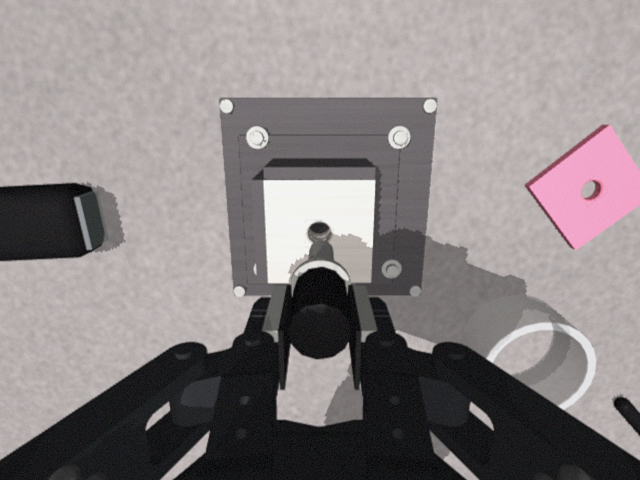

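View pics/s17.png

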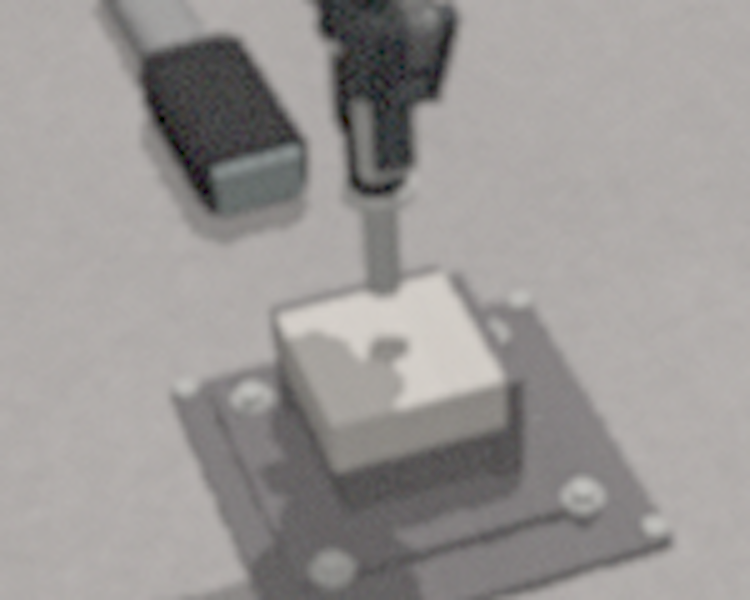

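The pin hangs just above the hole: in the wrist view the shaft points at the hole at (319,230), and in the side view the stack is square on the fences. Lowering to just above the plate while correcting the xy offset.

{"fn": "jog_arm", "kwargs": {
  "travel": [
    [-0.5,-0.5,4],
    [-1,-0.9,12],
    [-1,-0.9,20],
    [-1,-0.9,24],
    [-1,-0.9,25],
    [-1,-0.9,25]
  ],
  "yaw": [0,0,0,0,0,0]
}}

```text
time_s: 28.43
ee_pos: [0.4643, 0.1144, 0.124]
tcp_rot: [[0.34, -0.94, -0.002], [-0.94, -0.34, 0.0], [-0.001, 0.001, -1.0]]
ft_force: [0.3, 0.7, -1.2]
opening: 0.0232
```

```bash
python3 - <<'E'
from h import *
st();plan(W(-6.2,8.7,110),-70)
shot("side",(220,190,320,270),8,"s18",.5)
im=ctrl.get_image("wrist");cv2.imwrite("pics/w18.png",(255*(cv2.resize(im[150:310,240:400],None,fx=3.7,fy=3.7,interpolation=cv2.INTER_CUBIC)/255.)**.5).astype(np.uint8)[:,:,::-1])
E
```

```text
br x,y [-6.78  9.79] z 123.98 F br [ 0.52  0.54 -1.21]
t 28.43 pos [0.4643 0.1144 0.124 ] xang -70.13 F [ 0.3   0.68 -1.21] open 0.0232 | travel mm [ 1.1 -0.6 14. ] yaw -0.13
```

View pics/s18.png

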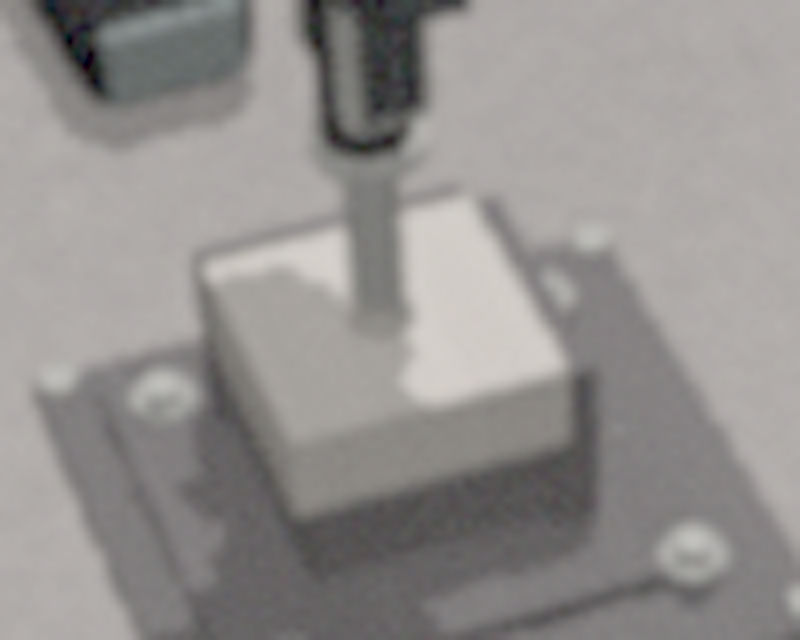

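View pics/w18.png

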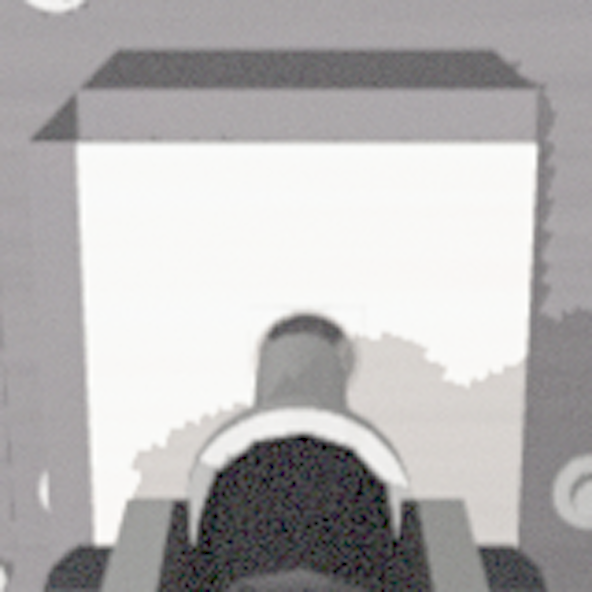

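The tip sits just over the hole, about 1 mm to the left in the wrist view, which matches the measured offset. Nudging it over.

{"fn": "jog_arm", "kwargs": {
  "travel": [
    [0.6,-0.3,0],
    [1.1,-0.5,0],
    [1.1,-0.5,0],
    [1.1,-0.5,0],
    [1.1,-0.5,0]
  ],
  "yaw": [0,0,0,0,0]
}}

```text
time_s: 28.95
ee_pos: [0.4658, 0.1135, 0.1249]
tcp_rot: [[0.34, -0.94, 0.0], [-0.94, -0.34, 0.0], [0.0, -0.0, -1.0]]
ft_force: [-0.3, -0.3, -0.8]
opening: 0.0231
```

```bash
python3 - <<'E'
from h import *
st()
im=ctrl.get_image("wrist");cv2.imwrite("pics/w19.png",(255*(cv2.resize(im[210:290,280:360],None,fx=7,fy=7,interpolation=cv2.INTER_CUBIC)/255.)**.5).astype(np.uint8)[:,:,::-1])
E
```

```text
br x,y [-5.68  8.44] z 124.91 F br [-0.33 -0.17 -0.83]
```

View pics/w19.png

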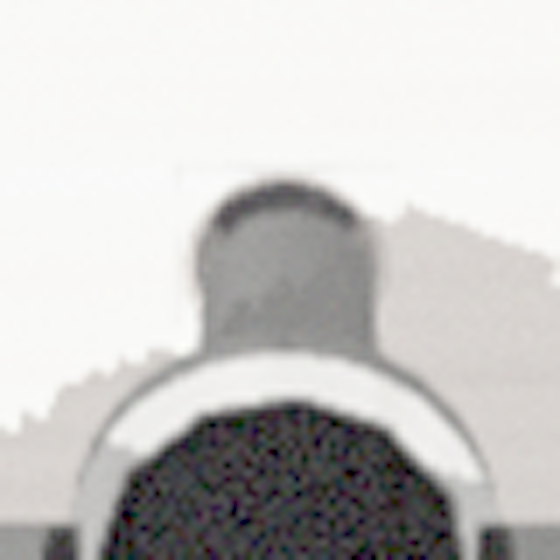

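Centred laterally. Descending slowly with a 0.4 mm trim, feeling for contact.

{"fn": "jog_arm", "kwargs": {
  "travel": [
    [0,0.2,0],
    [-0.1,0.4,1],
    [-0.1,0.4,2],
    [-0.1,0.4,3],
    [-0.1,0.4,4],
    [-0.1,0.4,5],
    [-0.1,0.4,6],
    [-0.1,0.4,7],
    [-0.1,0.4,8]
  ],
  "yaw": [0,0,0,0,0,0,0,0,0]
}}

```text
time_s: 29.75
ee_pos: [0.4653, 0.1134, 0.1167]
tcp_rot: [[0.34, -0.94, -0.0], [-0.94, -0.34, -0.0], [0.0, 0.0, -1.0]]
ft_force: [0.1, -0.5, -2.0]
opening: 0.023
```

```bash
python3 - <<'E'
from h import *
st()
E
```

```text
br x,y [-6.16  8.56] z 116.69 F br [-0.08 -0.5  -2.02]
```

Tip is 3 mm inside the top plate with no force. Continuing.

{"fn": "jog_arm", "kwargs": {
  "travel": [
    [0,0,1],
    [0,0,2],
    [0,0,3],
    [0,0,4],
    [0,0,5],
    [0,0,6],
    [0,0,7],
    [0,0,8]
  ],
  "yaw": [0,0,0,0,0,0,0,0]
}}

```text
time_s: 30.42
ee_pos: [0.4653, 0.1135, 0.1087]
tcp_rot: [[0.34, -0.94, 0.0], [-0.94, -0.34, 0.0], [-0.0, -0.0, -1.0]]
ft_force: [0.4, 1.0, -1.2]
opening: 0.0227
```

```bash
python3 - <<'E'
from h import *
st()
E
```

```text
br x,y [-6.16  8.58] z 108.71 F br [ 0.67  0.8  -1.18]
```

{"fn": "jog_arm", "kwargs": {
  "travel": [
    [0,0,1],
    [0,0,2],
    [0,0,3],
    [0,0,4],
    [0,0,5],
    [0,0,6],
    [0,0,7],
    [0,0,8],
    [0,0,9],
    [0,0,10]
  ],
  "yaw": [0,0,0,0,0,0,0,0,0,0]
}}

```text
time_s: 31.25
ee_pos: [0.4653, 0.1134, 0.0987]
tcp_rot: [[0.34, -0.94, 0.0], [-0.94, -0.34, -0.0], [0.0, -0.0, -1.0]]
ft_force: [-0.8, -0.6, -1.8]
opening: 0.0229
```

```bash
python3 - <<'E'
from h import *
st()
E
```

```text
br x,y [-6.16  8.57] z 98.71 F br [-0.93 -0.34 -1.84]
```

Tip at 43 mm, about to enter the block.

{"fn": "jog_arm", "kwargs": {
  "travel": [
    [0,0,1],
    [0,0,2],
    [0,0,3],
    [0,0,4],
    [0,0,5],
    [0,0,6],
    [0,0,7],
    [0,0,8]
  ],
  "yaw": [0,0,0,0,0,0,0,0]
}}

```text
time_s: 31.92
ee_pos: [0.4653, 0.1134, 0.0907]
tcp_rot: [[0.34, -0.94, -0.0], [-0.94, -0.34, -0.0], [0.0, 0.0, -1.0]]
ft_force: [0.6, -0.2, -1.5]
opening: 0.0228
```

```bash
python3 - <<'E'
from h import *
st()
E
```

```text
br x,y [-6.16  8.57] z 90.69 F br [ 0.53 -0.4  -1.45]
```

In the block with no force. Continuing towards the seat, expected near TCP z≈72.

{"fn": "jog_arm", "kwargs": {
  "travel": [
    [0,0,1.5],
    [0,0,3],
    [0,0,4.5],
    [0,0,6],
    [0,0,7.5],
    [0,0,9],
    [0,0,10.5],
    [0,0,12],
    [0,0,13.5],
    [0,0,15],
    [0,0,15]
  ],
  "yaw": [0,0,0,0,0,0,0,0,0,0,0]
}}

```text
time_s: 32.83
ee_pos: [0.465, 0.1135, 0.0754]
tcp_rot: [[0.34, -0.94, -0.001], [-0.94, -0.34, 0.0], [-0.0, 0.001, -1.0]]
ft_force: [-0.1, 0.3, -1.1]
opening: 0.0226
```

```bash
python3 - <<'E'
from h import *
st()
E
```

```text
br x,y [-6.41  8.67] z 75.43 F br [-0.04  0.3  -1.09]
```

{"fn": "jog_arm", "kwargs": {
  "travel": [
    [0,0,0.5],
    [0,0,1],
    [0,0,1.5],
    [0,0,2],
    [0,0,2.5],
    [0,0,3],
    [0,0,3]
  ],
  "yaw": [0,0,0,0,0,0,0]
}}

```text
time_s: 33.42
ee_pos: [0.4652, 0.1135, 0.0727]
tcp_rot: [[0.34, -0.94, -0.0], [-0.94, -0.34, 0.0], [-0.0, 0.0, -1.0]]
ft_force: [0.0, -0.5, -1.5]
opening: 0.0228
```

```bash
python3 - <<'E'
from h import *
st()
E
```

```text
br x,y [-6.24  8.61] z 72.69 F br [-0.14 -0.44 -1.55]
```

{"fn": "jog_arm", "kwargs": {
  "travel": [
    [0,0,0.4],
    [0,0,0.8],
    [0,0,1.2],
    [0,0,1.2]
  ],
  "yaw": [0,0,0,0]
}}

```text
time_s: 33.75
ee_pos: [0.4654, 0.1135, 0.0718]
tcp_rot: [[0.34, -0.94, 0.0], [-0.94, -0.34, 0.0], [0.0, -0.0, -1.0]]
ft_force: [-0.2, 0.5, 0.5]
opening: 0.0228
```

```bash
python3 - <<'E'
from h import *
st()
E
```

```text
br x,y [-6.04  8.56] z 71.77 F br [-0.01  0.48  0.48]
```

Fz swung from -1.5 to +0.5 N, so the collar is just touching. One more small press to confirm.

{"fn": "jog_arm", "kwargs": {
  "travel": [
    [0,0,0.4],
    [0,0,0.8],
    [0,0,0.8]
  ],
  "yaw": [0,0,0]
}}

```text
time_s: 34.0
ee_pos: [0.4658, 0.1136, 0.0717]
tcp_rot: [[0.34, -0.94, 0.001], [-0.94, -0.34, 0.0], [0.0, -0.001, -1.0]]
ft_force: [-2.2, 0.2, 6.0]
opening: 0.0231
```

```bash
python3 - <<'E'
from h import *
st();shot("side",(190,160,340,280),5,"s20",.5)
E
```

```text
br x,y [-5.65  8.51] z 71.66 F br [-1.99  0.92  6.04]
```

View pics/s20.png

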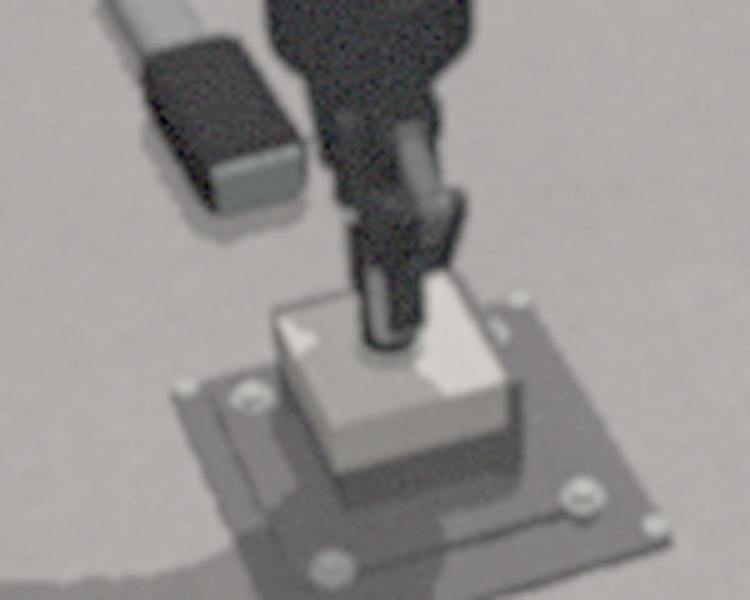

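Seated: 6 N with no further travel, and the collar is on the top plate in the side view. Relaxing the press, opening, then rising straight up.

{"fn": "jog_arm", "kwargs": {
  "travel": [
    [0,0.3,-0.8],
    [0,0.3,-1]
  ],
  "yaw": [0,0]
}}

```text
time_s: 34.22
ee_pos: [0.465, 0.1133, 0.0718]
tcp_rot: [[0.34, -0.94, 0.0], [-0.94, -0.34, -0.0], [0.0, -0.0, -1.0]]
ft_force: [0.3, 0.1, 0.3]
opening: 0.0231
```

{"fn": "jog_arm", "kwargs": {
  "travel": [
    [0,0,0],
    [0,0,0],
    [0,0,0],
    [0,0,0],
    [0,0,0]
  ],
  "yaw": [0,0,0,0,0],
  "jaw": 0.5
}}

```text
time_s: 34.63
ee_pos: [0.465, 0.1133, 0.0718]
tcp_rot: [[0.34, -0.94, -0.0], [-0.94, -0.34, -0.0], [0.0, 0.0, -1.0]]
ft_force: [-0.0, 0.5, 0.1]
opening: 0.0428
```

```bash
python3 - <<'E'
from h import *
st();shot("side",(190,160,340,280),5,"s21",.5)
E
```

```text
br x,y [-6.46  8.56] z 71.76 F br [0.15 0.52 0.09]
```

View pics/s21.png

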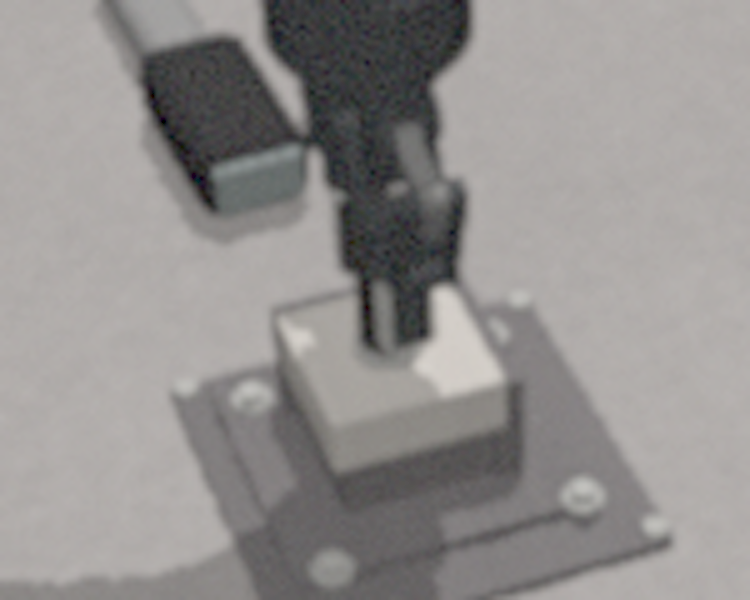

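Fingers are open on both sides and the force reads zero. Rising.

{"fn": "jog_arm", "kwargs": {
  "travel": [
    [0,0,-3],
    [0,0,-10],
    [0,0,-25],
    [0,0,-45],
    [0,0,-68],
    [0,0,-90],
    [0,0,-108],
    [0,0,-118],
    [0,0,-120],
    [0,0,-120]
  ],
  "yaw": [0,0,0,0,0,0,0,0,0,0]
}}

```text
time_s: 35.52
ee_pos: [0.4653, 0.1133, 0.1923]
tcp_rot: [[0.34, -0.94, 0.001], [-0.94, -0.34, -0.0], [0.0, -0.001, -1.0]]
ft_force: [0.4, 0.6, -0.0]
opening: 0.0425
```

```bash
python3 - <<'E'
from h import *
st();shot("side",(190,160,340,280),5,"s22",.5)
im=ctrl.get_image("wrist");cv2.imwrite("pics/w22.png",im[:,:,::-1])
s=ctrl.calibration("side");h=W(-6.2,8.7,0)
for z in(64,68,104): print(z,((proj(s,[h[0],h[1],z/1000])-[190,160])*5).round(0))
E
```

```text
br x,y [-6.19  8.47] z 192.27 F br [ 0.56  0.4  -0.02]
64 [384. 342.]
68 [383. 334.]
104 [379. 263.]
```

View pics/s22.png

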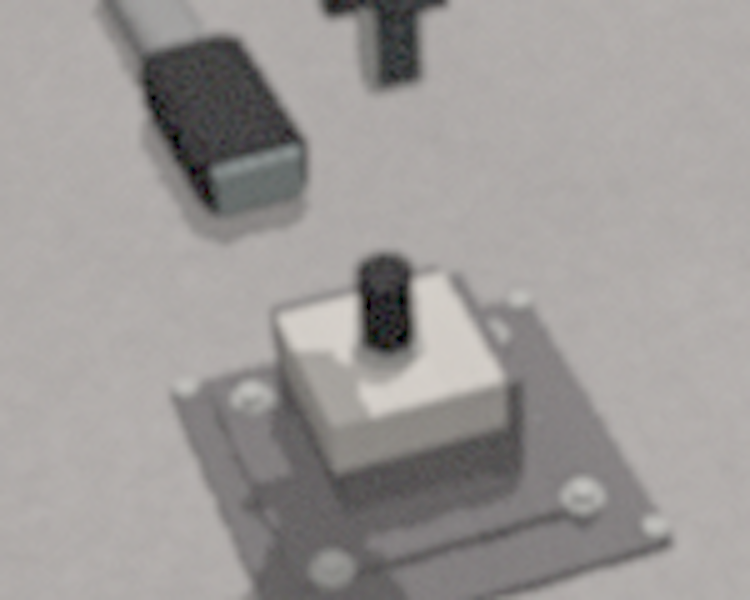

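View pics/w22.png

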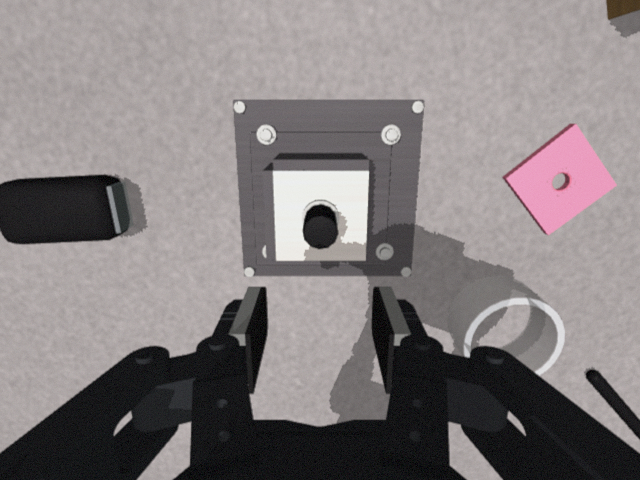

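The pin stands upright with its collar on the top plate (knob top at crop (383,263), projected (379,263)). The stack is square and flush against the fences, the gripper is clear, and the bystanders are where they were. Handing in.

```bash
python3 - <<'E'
from cell import ctrl
print(ctrl.hand_in())
E
```

```text
the job is handed in; nothing more can be done
None
```

The long pin is in. Its shaft passes through all three plates into the block, its collar sits on the top plate, and it is released. I handed the job in at about 36 s of the 72 s allowed; the hand-in reports no verdict.

- **Plates:** I pushed them against the +x fence, then the +y fence, then +x again. Steady pushes read at most about 11 N between moves. The last close view before inserting the pin showed no gaps and one clean hole. Touch and camera agreed on the hole's position within about 0.6 mm.
- **Pin:** I gripped the knob twice, the second time turned 90°, to centre it. It went down with no noticeable force, and the collar seated at the expected height with 6 N.
- **Last views:** The pin was upright with its knob top within 1 px of where a seated pin should be. The stack was square, the gripper was clear and the force reading was near zero. The scanner, tape roll and pink plate looked unmoved. The carton and short pin were last seen in place just after I lifted the long pin; I did not check them again.

**Checks that disagreed:**
- **Fingertip position:** The tips ended about 8 mm behind the TCP with the jaws part open, not the stated 17 mm ahead. Two cameras and a touch test agreed, and I worked from that.
- **First +x push:** It stopped about 1.5 mm short of the later fence contact, and a thin gap then showed in the camera. The second +x push closed it.

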